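# Nest the sample cups and gauge the stack

## Task

This is a goods-in check: nest all the sample cups on the bench into one stack, each fully home, over the blue ring mark on the steel gauging plate. Then take the bridge gauge and stand it on the plate astride the brass setting block so that its sprung foot reads the block, and after that stand it astride the stack so that its foot reads the stack's height, holding each reading for two seconds. Finally park the gauge upright on its rubber mat; the cups are thin, so grip them and press on them gently, and leave the other things on the bench alone.

Things in the scene. Friction and masses are not known exactly. Their poses are not given: they have to be found in the camera images.
- plate: Fixed steel gauging plate, 180 (x) x 270 (y) x 12 mm, origin at the centre of its underside on the bench, turned about z by up to 0.3 rad. It carries the ring mark (point pad) at its y = -68 mm and a brass setting block at its y = +70 mm.
- pad (a point): Centre of the blue ring mark (60 mm across, flat) on the plate's top face, 12 mm above the bench; axes as the plate's. The stack is built here.
- block_top (a point): Centre of the top face of the brass setting block, 36 x 36 mm, 85 mm tall above the plate's top face and fixed to the plate; sides along the plate's axes.
- mat: Fixed black rubber parking mat, 160 (x) x 85 (y) x 4 mm, origin at the centre of its underside on the bench; turned about z.
- gauge: Loose bridge gauge, 0.5 kg, 199 mm tall, standing on its mat at the start, its x along the mat's x. Origin: centre of its footprint at the undersides of its two legs; z up. Aluminium legs 14 (x) x 50 (y) x 125 mm, inner faces at x = -50 and +50 mm, outer at -64 and +64 mm; red crossbar from z = 125 to 137 mm. A yellow foot bar, 86 (x) x 26 (y) x 6 mm, hangs between the legs on a spring.
- gauge_grip (a point): Grip point of the gauge, 175 mm above its origin, inside the black square barrel, 32 x 32 mm, that stands from z = 137 to 199 mm in the middle of the gauge's top; axes as the gauge's.
- foot (a joint): Gauge reading, m: 0 when the sprung foot hangs free, its underside 65 mm above the legs' undersides; grows as a part pushes it up, at most 0.056. With the legs on the plate a part's height over the plate is 65 mm + this: 0.020 on the setting block; 0.015, 0.033 or 0.051 on a fully nested stack of 3, 4 or 5 cups. The foot presses with 0.8 to 2.2 N.
- cup_yellow: Loose yellow cup, one of up to five alike (some absent), 60 g, 44 mm tall, upright on the bench. Origin: centre of its underside; z up. Outside 44 mm across at the foot, 58 mm at 26 mm height, then a straight collar 67 mm across from 28 to 44 mm height; wall 2.5 mm; inner floor 18 mm above the underside, so a cup fully home stands 18 mm higher than the one it sits in.
- cup_blue: Loose blue cup, one of up to five alike (some absent), 60 g, 44 mm tall, upright on the bench. Origin: centre of its underside; z up. Outside 44 mm across at the foot, 58 mm at 26 mm height, then a straight collar 67 mm across from 28 to 44 mm height; wall 2.5 mm; inner floor 18 mm above the underside, so a cup fully home stands 18 mm higher than the one it sits in.
- cup_red: Loose red cup, one of up to five alike (some absent), 60 g, 44 mm tall, upright on the bench. Origin: centre of its underside; z up. Outside 44 mm across at the foot, 58 mm at 26 mm height, then a straight collar 67 mm across from 28 to 44 mm height; wall 2.5 mm; inner floor 18 mm above the underside, so a cup fully home stands 18 mm higher than the one it sits in.
- cup_green: Loose green cup, one of up to five alike (some absent), 60 g, 44 mm tall, upright on the bench. Origin: centre of its underside; z up. Outside 44 mm across at the foot, 58 mm at 26 mm height, then a straight collar 67 mm across from 28 to 44 mm height; wall 2.5 mm; inner floor 18 mm above the underside, so a cup fully home stands 18 mm higher than the one it sits in.
- cup_orange: Loose orange cup, one of up to five alike (some absent), 60 g, 44 mm tall, upright on the bench. Origin: centre of its underside; z up. Outside 44 mm across at the foot, 58 mm at 26 mm height, then a straight collar 67 mm across from 28 to 44 mm height; wall 2.5 mm; inner floor 18 mm above the underside, so a cup fully home stands 18 mm higher than the one it sits in.
- tape_roll: Bystander: roll of amber tape lying flat, 100 mm across, 48 mm high; origin at the centre of its underside.
- carton: Bystander: closed cardboard carton 90 x 140 x 75 mm; origin at the centre of its underside.
- screwdriver: Bystander: screwdriver lying on the bench along its x; leave it alone.

How it is judged:
On the way, in this order (a step that is already met when the one before it is completed fails the run):
1. All cups present are nested upright and fully home (heights within 3 mm) in one stack on the plate, centres within 30 mm of the ring mark's centre, and let go (horizontal distance between each of cup_yellow, cup_blue, cup_red, cup_green, cup_orange and pad below 0.03 m and angle between each of cup_yellow, cup_blue, cup_red, cup_green, cup_orange's own z axis and vertical below 0.08 rad and linear speed of each of cup_yellow, cup_blue, cup_red, cup_green, cup_orange below 0.03 m/s and (z of cup_yellow in the frame of pad between -0.003 and 0.003 m or z of cup_yellow in the frame of pad between 0.015 and 0.021 m or z of cup_yellow in the frame of pad between 0.033 and 0.039 m or z of cup_yellow in the frame of pad between 0.051 and 0.057 m or z of cup_yellow in the frame of pad between 0.069 and 0.075 m) and (z of cup_blue in the frame of pad between -0.003 and 0.003 m or z of cup_blue in the frame of pad between 0.015 and 0.021 m or z of cup_blue in the frame of pad between 0.033 and 0.039 m or z of cup_blue in the frame of pad between 0.051 and 0.057 m or z of cup_blue in the frame of pad between 0.069 and 0.075 m) and (z of cup_red in the frame of pad between -0.003 and 0.003 m or z of cup_red in the frame of pad between 0.015 and 0.021 m or z of cup_red in the frame of pad between 0.033 and 0.039 m or z of cup_red in the frame of pad between 0.051 and 0.057 m or z of cup_red in the frame of pad between 0.069 and 0.075 m) and (z of cup_green in the frame of pad between -0.003 and 0.003 m or z of cup_green in the frame of pad between 0.015 and 0.021 m or z of cup_green in the frame of pad between 0.033 and 0.039 m or z of cup_green in the frame of pad between 0.051 and 0.057 m or z of cup_green in the frame of pad between 0.069 and 0.075 m) and (z of cup_orange in the frame of pad between -0.003 and 0.003 m or z of cup_orange in the frame of pad between 0.015 and 0.021 m or z of cup_orange in the frame of pad between 0.033 and 0.039 m or z of cup_orange in the frame of pad between 0.051 and 0.057 m or z of cup_orange in the frame of pad between 0.069 and 0.075 m) and contact force between the fingers and cup_yellow below 0.1 N and contact force between the fingers and cup_blue below 0.1 N and contact force between the fingers and cup_red below 0.1 N and contact force between the fingers and cup_green below 0.1 N and contact force between the fingers and cup_orange below 0.1 N), for 0.3 s.
2. The gauge stands upright (0.04 rad) on the plate, legs within 2.5 mm of it, centred within 15 mm over the setting block, joint reading 0.020 within 2 mm, for 2 s (z of gauge in the frame of pad between -0.003 and 0.0025 m and angle between gauge's own z axis and vertical below 0.04 rad and horizontal distance between gauge and block_top below 0.015 m and value of joint foot between 0.018 and 0.022 m), for 2 s.
3. The gauge stands upright (0.04 rad) on the plate, legs within 2.5 mm, centred within 12 mm over every cup of the nested stack, foot on the top rim, reading its height within 2 mm, for 2 s (z of gauge in the frame of pad between -0.003 and 0.0025 m and angle between gauge's own z axis and vertical below 0.04 rad and horizontal distance between each of cup_yellow, cup_blue, cup_red, cup_green, cup_orange and pad below 0.03 m and angle between each of cup_yellow, cup_blue, cup_red, cup_green, cup_orange's own z axis and vertical below 0.08 rad and linear speed of each of cup_yellow, cup_blue, cup_red, cup_green, cup_orange below 0.03 m/s and (z of cup_yellow in the frame of pad between -0.003 and 0.003 m or z of cup_yellow in the frame of pad between 0.015 and 0.021 m or z of cup_yellow in the frame of pad between 0.033 and 0.039 m or z of cup_yellow in the frame of pad between 0.051 and 0.057 m or z of cup_yellow in the frame of pad between 0.069 and 0.075 m) and (z of cup_blue in the frame of pad between -0.003 and 0.003 m or z of cup_blue in the frame of pad between 0.015 and 0.021 m or z of cup_blue in the frame of pad between 0.033 and 0.039 m or z of cup_blue in the frame of pad between 0.051 and 0.057 m or z of cup_blue in the frame of pad between 0.069 and 0.075 m) and (z of cup_red in the frame of pad between -0.003 and 0.003 m or z of cup_red in the frame of pad between 0.015 and 0.021 m or z of cup_red in the frame of pad between 0.033 and 0.039 m or z of cup_red in the frame of pad between 0.051 and 0.057 m or z of cup_red in the frame of pad between 0.069 and 0.075 m) and (z of cup_green in the frame of pad between -0.003 and 0.003 m or z of cup_green in the frame of pad between 0.015 and 0.021 m or z of cup_green in the frame of pad between 0.033 and 0.039 m or z of cup_green in the frame of pad between 0.051 and 0.057 m or z of cup_green in the frame of pad between 0.069 and 0.075 m) and (z of cup_orange in the frame of pad between -0.003 and 0.003 m or z of cup_orange in the frame of pad between 0.015 and 0.021 m or z of cup_orange in the frame of pad between 0.033 and 0.039 m or z of cup_orange in the frame of pad between 0.051 and 0.057 m or z of cup_orange in the frame of pad between 0.069 and 0.075 m) and (contact force between gauge and cup_yellow above 0.2 N or contact force between gauge and cup_blue above 0.2 N or contact force between gauge and cup_red above 0.2 N or contact force between gauge and cup_green above 0.2 N or contact force between gauge and cup_orange above 0.2 N) and (value of joint foot between 0.013 and 0.017 m or value of joint foot between 0.031 and 0.035 m or value of joint foot between 0.049 and 0.053 m) and horizontal distance between gauge and cup_yellow below 0.012 m and horizontal distance between gauge and cup_blue below 0.012 m and horizontal distance between gauge and cup_red below 0.012 m and horizontal distance between gauge and cup_green below 0.012 m and horizontal distance between gauge and cup_orange below 0.012 m), for 2 s.
At the end, for the whole second after the job is handed in: Every cup present stands at rest in one upright, fully nested stack (heights within 3 mm) within 30 mm of the ring mark's centre; the gauge stands released, upright and still on its mat, within 20 mm of the mat's centre and 0.2 rad of its x axis (either way round) (horizontal distance between each of cup_yellow, cup_blue, cup_red, cup_green, cup_orange and pad below 0.03 m and angle between each of cup_yellow, cup_blue, cup_red, cup_green, cup_orange's own z axis and vertical below 0.08 rad and linear speed of each of cup_yellow, cup_blue, cup_red, cup_green, cup_orange below 0.03 m/s and (z of cup_yellow in the frame of pad between -0.003 and 0.003 m or z of cup_yellow in the frame of pad between 0.015 and 0.021 m or z of cup_yellow in the frame of pad between 0.033 and 0.039 m or z of cup_yellow in the frame of pad between 0.051 and 0.057 m or z of cup_yellow in the frame of pad between 0.069 and 0.075 m) and (z of cup_blue in the frame of pad between -0.003 and 0.003 m or z of cup_blue in the frame of pad between 0.015 and 0.021 m or z of cup_blue in the frame of pad between 0.033 and 0.039 m or z of cup_blue in the frame of pad between 0.051 and 0.057 m or z of cup_blue in the frame of pad between 0.069 and 0.075 m) and (z of cup_red in the frame of pad between -0.003 and 0.003 m or z of cup_red in the frame of pad between 0.015 and 0.021 m or z of cup_red in the frame of pad between 0.033 and 0.039 m or z of cup_red in the frame of pad between 0.051 and 0.057 m or z of cup_red in the frame of pad between 0.069 and 0.075 m) and (z of cup_green in the frame of pad between -0.003 and 0.003 m or z of cup_green in the frame of pad between 0.015 and 0.021 m or z of cup_green in the frame of pad between 0.033 and 0.039 m or z of cup_green in the frame of pad between 0.051 and 0.057 m or z of cup_green in the frame of pad between 0.069 and 0.075 m) and (z of cup_orange in the frame of pad between -0.003 and 0.003 m or z of cup_orange in the frame of pad between 0.015 and 0.021 m or z of cup_orange in the frame of pad between 0.033 and 0.039 m or z of cup_orange in the frame of pad between 0.051 and 0.057 m or z of cup_orange in the frame of pad between 0.069 and 0.075 m) and horizontal distance between gauge and mat below 0.02 m and angle between gauge's own z axis and vertical below 0.05 rad and angle between the x axis of gauge and the x axis of mat, either way round below 0.2 rad and z of gauge in the frame of mat between 0.001 and 0.007 m and linear speed of gauge below 0.02 m/s); the robot touches nothing.
It fails at once if The fingers squeeze or push a cup with more than 100 N, both fingers' forces added up (50 N a finger; grip with about 20 to 35 N) (contact force between the fingers and cup_yellow above 100 N or contact force between the fingers and cup_blue above 100 N or contact force between the fingers and cup_red above 100 N or contact force between the fingers and cup_green above 100 N or contact force between the fingers and cup_orange above 100 N).
It fails at once if The gauge presses on a cup with more than 10 N (contact force between gauge and cup_yellow above 10 N or contact force between gauge and cup_blue above 10 N or contact force between gauge and cup_red above 10 N or contact force between gauge and cup_green above 10 N or contact force between gauge and cup_orange above 10 N).
It fails at once if The tape roll, the carton or the screwdriver is moved by more than 30 mm (distance of any of tape_roll, carton, screwdriver from where it was at the start of the episode above 0.03 m).
Of cup_yellow, cup_blue, cup_red, cup_green, cup_orange only 3 to 5 are there at a start; the rules pass over those that are not, and their reading is None.
At some moment in a run one of cup_yellow, cup_blue, cup_red, cup_green, cup_orange may be knocked a few centimetres aside while the robot is not near it.
It also fails if it takes over 208 s, if anything falls off the work surface, if the arm or the gripper's body presses on something with over 40 N, if the wrist force passes 120 N, or if a joint passes its speed limit or range.

## Robot

A 6-joint arm with a two-finger parallel gripper is mounted at the origin on the work surface. World frame = base frame: x ahead of the robot, y to its left, z up, the work surface at z = 0. Lengths are in m, angles in rad, forces in N, time in s.
With the tool pointing down it reaches from about 0.425 to 1.125 m from the base axis. Payload 14.9 kg.
Tool frame: the origin (TCP) lies between the finger pads; the fingertips stand 22 mm ahead of it and the grasp point (between the pads) lies 3 mm ahead of it; z points along the fingers, y is the line along which they close (so a half turn about z gives the same grasp; the last joint's range is limited). The gripper opens to 91 mm and grips with 3 to 60 N. Pads are 32 mm wide; open, the fingers measure 118 mm over their backs; the gripper's body (76 mm by 178 mm) begins 60 mm behind the grasp point.
Start: joints at [-1.223, 0.379, 1.734, -0, 1.028, -0.033], TCP at [0.26, -0.65, 0.236] pointing down, gripper open.
Joint ranges: [-2.77, 2.77], [-0.74, 2.19], [0, 2.66], [-1.06, 4.2], [0.31, 2.87], [-3.08, 3.08]. Speed limits (rad/s): [1.89, 1.89, 2.39, 3.14, 3.14, 3.14].

## Interface

Orientations are given as a unit quaternion [x, y, z, w].
In Python, from rig import manip gives the robot as it stands.
- The arm moves only by the tool carry_out, never from a script. Its argument "moves" is a list of rows, each an object of numbers: "dx", "dy", "dz": the shift along the tool's x, y, z in units of 0.05 m (1.0 is 0.05 m); "wx", "wy", "wz": the turn, a rotation vector about the tool's x, y, z in units of 8 degrees (1.0 is 8 degrees); "grip": the finger opening in mm, from 0 to 91.2. In form: [{"dx": .., "dy": .., "dz": .., "wx": .., "wy": .., "wz": .., "grip": ..}, ...]. A call has 1 to 10 rows; each row shifts and turns the commanded pose from where the row before left it, along the tool's axes as they then stand; what a row does not reach is not made up. A row lasts 1/8 s, in which the tool goes at most 62.5 mm and 10.7 degrees, less where a joint would pass 70% of its speed; a pose out of reach is approached as far as the arm can. A call with a number of a shift or a turn outside -1 to 1 is refused whole. A call with a gripper value outside its range is refused whole. The fingers move at their own pace and stop on an object; "force" is the grip in N (left out, the last holds). Time passes only in rows, so rows that do not move let the fingers close. It gives the time, the measured TCP pose, the force, the opening and the grip force at its end, in the units of the state.
- manip.sense(): the state, without advancing time (a new reading comes with each control period).
- manip.grab_frame(name): name is "scene" or "top" or "wrist"; returns the picture (384x512x3 uint8, red, green, blue); there is no depth.
- manip.camera_info(name): a dict with "K" (3x3 intrinsics, pixels), "dist" ([k1, k2, p1, p2, k3] as OpenCV has them; the pictures are not rectified), "R" (3x3) and "t" (3): a world point X has camera coordinates R X + t. Camera axes: x right, y down, z forward; pixel columns grow to the right and rows downward; lengths in m; the calibration is good to about 2 mm. A picture is of the moment at which its call begins: read the wrist's pose just before it. camera_info takes no time and is no camera call; for the wrist camera it gives the pose at the moment of the call.
- manip.job_done(): hands the job in; it is judged then, once.
Trained networks look in the newest picture that a camera, given by its name, has taken for a name from the list of things; names that differ only in an ending like _2 or _b are one class to them, and where a whole thing is asked for, a point or a joint stands for the part that bears it (a point fixed in the world has none). Each returns a list of dicts, best first, with "score" (0 to 1); they miss things now and then, are a little off and sometimes report something else, mostly with a low value. They report only what shows in the picture. A call takes as long as a camera call.
- manip.boxes_of(thing, camera): "extent" ([left, top, right, bottom] in pixels, round what is visible of it).
The state is a dict: "time_s": time; "q": joint angles; "dq": joint speeds; "tau": joint torques, N m; "tool_pos": TCP position; "eef_rot": TCP orientation; "ft_force": force on the tool from outside, world axes, zero at the start; "wrist_torque": the same for the moment, N m; "finger_gap": opening from 0.0 (shut) to 1.0 (fully open); "grip_force": force on a finger pad.
Only numpy, scipy, OpenCV 4.12 (cv2) and the standard library are available. Lean on these libraries where they do the work, as an engineer would, in place of code of your own. Each camera call takes 0.05 s, during which the arm holds its last target. There are 200 camera calls.

## Working session

There is one attempt and no reset: what is moved stays moved. The work goes in short steps, Python scripts to look and compute and a tool call to move; the robot and the scene stay as the last step left them, time stands still between calls to the robot, and variables do not carry over. Pictures are saved under pics/ and viewed, at most 14 in all, crops included, and the job is handed in when it is done.

Besides the shell and the picture viewer there is one more tool, called after "Request:" as a command line: name --argument value ..., lists and objects as JSON in quotes. carry_out: Moves the arm, as the interface text tells. Its arguments: {"type":"object","properties":{"moves":{"type":"array"},"force":{"type":"number"}},"required":["moves"]}

```bash
mkdir -p pics; python3 - <<'E'
from rig import manip
import cv2, numpy as np
s=manip.sense(); print(s['time_s'],s['tool_pos'],s['eef_rot'],s['finger_gap'])
ims=[]
for c in ["top","scene"]:
    im=manip.grab_frame(c); cv2.imwrite(f"pics/{c}0.png",im[:,:,::-1])
    i=manip.camera_info(c); print(c,np.round(i['K'],1).tolist(),i['dist'],np.round(i['R'],3).tolist(),np.round(i['t'],3))
    for th in ["cup_yellow","cup_blue","cup_red","cup_green","cup_orange","gauge","plate","mat","block_top","tape_roll","carton","screwdriver"]:
        try: print(th,[(round(d['score'],2),np.round(d['extent']).tolist()) for d in manip.boxes_of(th,c)][:2])
        except Exception as e: print(th,e)
E
```

```text
0.0 [ 0.26003618 -0.6495033   0.23529804] [ 9.81932295e-01  1.89231773e-01 -7.71561324e-05 -5.46056623e-04] 1.0012152126732
top [[382.6, 0.0, 260.2], [0.0, 382.6, 192.0], [0.0, 0.0, 1.0]] [-0.10735204  0.          0.          0.          0.        ] [[-0.006, -1.0, 0.03], [-0.991, 0.002, -0.131], [0.131, -0.03, -0.991]] [-0.024  0.566  1.054]
cup_yellow [(0.67, [343.0, 219.0, 368.0, 241.0])]
cup_blue [(0.24, [198.0, 150.0, 290.0, 217.0])]
cup_red [(0.86, [173.0, 238.0, 196.0, 265.0]), (0.59, [101.0, 182.0, 150.0, 236.0])]
cup_green []
cup_orange [(0.64, [378.0, 226.0, 399.0, 248.0])]
gauge [(0.67, [108.0, 180.0, 157.0, 234.0])]
plate [(0.77, [198.0, 147.0, 294.0, 218.0]), (0.31, [105.0, 180.0, 154.0, 235.0])]
mat [(0.88, [130.0, 178.0, 160.0, 241.0])]
block_top [(0.59, [193.0, 152.0, 291.0, 219.0])]
tape_roll [(0.75, [347.0, 113.0, 381.0, 152.0]), (0.16, [173.0, 240.0, 195.0, 264.0])]
carton [(0.77, [199.0, 96.0, 254.0, 136.0])]
screwdriver [(0.68, [90.0, 246.0, 152.0, 276.0])]
scene [[379.1, 0.0, 258.9], [0.0, 379.1, 187.0], [0.0, 0.0, 1.0]] [-0.10406851  0.          0.          0.          0.        ] [[-0.594, 0.804, -0.007], [0.623, 0.454, -0.637], [-0.509, -0.383, -0.771]] [ 0.365 -0.261  1.383]
cup_yellow [(0.73, [208.0, 140.0, 230.0, 159.0])]
cup_blue [(0.17, [343.0, 192.0, 367.0, 217.0])]
cup_red [(0.68, [344.0, 191.0, 370.0, 214.0])]
cup_green []
cup_orange [(0.7, [187.0, 125.0, 209.0, 142.0])]
gauge [(0.74, [374.0, 216.0, 414.0, 288.0])]
plate [(0.76, [213.0, 187.0, 326.0, 277.0])]
mat [(0.73, [365.0, 243.0, 401.0, 297.0]), (0.73, [207.0, 250.0, 275.0, 324.0])]
block_top [(0.73, [213.0, 187.0, 322.0, 276.0])]
tape_roll [(0.93, [128.0, 183.0, 162.0, 217.0]), (0.72, [345.0, 190.0, 368.0, 216.0])]
carton [(0.34, [129.0, 184.0, 161.0, 218.0])]
screwdriver []
```

View pics/top0.png

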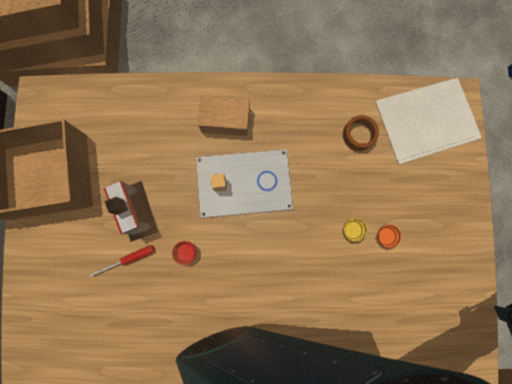

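View pics/scene0.png

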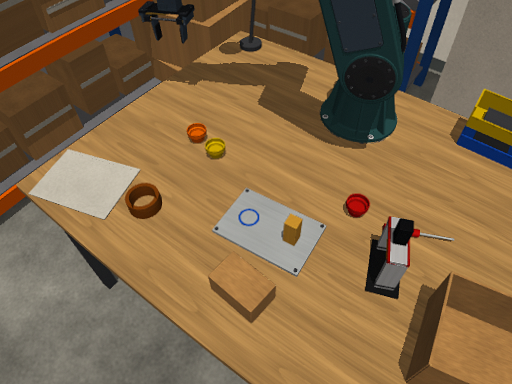

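Three cups are present: yellow (355,231), orange (389,237) and red (186,253) in the top view. The ring is at (267,181), the block at (219,181), the gauge on its mat near (125,210). Next, coarse positions.

```bash
cat > h.py <<'E'
from rig import manip
import cv2, numpy as np
from scipy.spatial.transform import Rotation as Rn
def w(cam,px,z,info=None):
    i=info or manip.camera_info(cam); R=np.array(i['R']);t=np.array(i['t'])
    u=cv2.undistortPoints(np.array(px,float).reshape(-1,1,2),np.array(i['K']),np.array(i['dist'])).reshape(-1,2)
    d=np.c_[u,np.ones(len(u))]@R; c=-R.T@t
    return c+d*((z-c[2])/d[:,2])[:,None]
def pr(cam,X,info=None):
    i=info or manip.camera_info(cam)
    return cv2.projectPoints(np.array(X,float).reshape(-1,3),cv2.Rodrigues(np.array(i['R']))[0],np.array(i['t'],float),np.array(i['K']),np.array(i['dist']))[0].reshape(-1,2)
def plan(pos,yaw=None):
    "yaw: direction of finger-closing line (tool y) in world, mod pi"
    s=manip.sense(); R=Rn.from_quat(s['eef_rot']).as_matrix()
    d=R.T@(np.array(pos)-s['tool_pos'])/.05
    out=dict(t=round(s['time_s'],2),pos=np.round(s['tool_pos'],4).tolist(),units_xyz=np.round(d,2).tolist(),tilt=np.round(np.degrees(np.arccos(-R[2,2])),2))
    if yaw is not None:
        cy=np.arctan2(R[1,1],R[0,1]); e=(yaw-cy+np.pi/2)%np.pi-np.pi/2
        out['wz_units']=round(-np.degrees(e)/8,2); out['q6']=round(s['q'][5],2); out['yawnow']=round(cy,3)
        # deltas if turned first
        R2=R@Rn.from_rotvec([0,0,-e]).as_matrix()
        out['units_xyz_after_turn']=np.round(R2.T@(np.array(pos)-s['tool_pos'])/.05,2).tolist()
    print(out)
def grab(cam,name):
    info=manip.camera_info(cam); im=manip.grab_frame(cam); cv2.imwrite(f"pics/{name}.png",im[:,:,::-1]); return im,info
E
python3 - <<'E'
from h import *
T=cv2.imread("pics/top0.png");S=cv2.imread("pics/scene0.png")
print("plate corners screws", w("top",[(199,159),(284,153),(291,206),(203,214)],.012).round(3).tolist())
print("scene screws", w("scene",[(248,192),(323,227),(295,269),(216,228)],.012).round(3).tolist())
for c,im in (("top",T),("scene",S)):
    hsv=cv2.cvtColor(im,cv2.COLOR_BGR2HSV)
    for n,(b,z) in dict(red=([173,238,196,265] if c=="top" else [344,191,370,214],.044),yellow=([343,219,368,241] if c=="top" else [208,140,230,159],.044),orange=([378,226,399,248] if c=="top" else [187,125,209,142],.044)).items():
        x=[(b[0]+b[2])/2,(b[1]+b[3])/2]
        print(c,n,w(c,[x],.03).round(3))
    m=cv2.inRange(hsv,(105,120,60),(130,255,255)); m2=np.zeros_like(m); m2[150:240,200:300]=m[150:240,200:300]
    ys,xs=np.nonzero(m2); print(c,"ring",len(xs),w(c,[[(xs.min()+xs.max())/2,(ys.min()+ys.max())/2]],.012).round(4))
print("mat",w("top",[[145,210]],.004),"barrel top",w("top",[[116,201]],.2))
i=manip.camera_info("wrist"); print(np.round(i['K'],1).tolist(),np.round(i['R'],3).tolist(),(-np.array(i['R']).T@i['t']).round(3))
E
```

```text
plate corners screws [[0.668, 0.153, 0.012], [0.686, -0.098, 0.012], [0.528, -0.116, 0.012], [0.505, 0.139, 0.012]]
scene screws [[0.53, -0.103, 0.012], [0.506, 0.144, 0.012], [0.662, 0.152, 0.012], [0.686, -0.097, 0.012]]
top red [[0.398 0.188 0.03 ]]
top yellow [[ 0.456 -0.3    0.03 ]]
top orange [[ 0.435 -0.397  0.03 ]]
top ring 10 [[ 0.6031 -0.0483  0.012 ]]
scene red [[0.386 0.186 0.03 ]]
scene yellow [[ 0.456 -0.279  0.03 ]]
scene orange [[ 0.439 -0.387  0.03 ]]
scene ring 84 [[ 0.6023 -0.0459  0.012 ]]
mat [[0.51763076 0.31074348 0.004     ]] barrel top [[0.52281967 0.32953672 0.2       ]]
[[310.5, 0.0, 252.9], [0.0, 310.5, 189.3], [0.0, 0.0, 1.0]] [[0.373, -0.928, 0.001], [-0.888, -0.356, 0.292], [-0.27, -0.11, -0.956]] [ 0.337 -0.619  0.384]
```

```bash
python3 -c "
from h import *
plan([.445,-.34,.2],-.2)"
```

```text
{'t': 1.3, 'pos': [0.2601, -0.6499, 0.2359], 'units_xyz': [5.74, -4.38, 0.72], 'tilt': np.float64(0.0), 'wz_units': np.float64(-7.09), 'q6': np.float64(-0.03), 'yawnow': np.float64(-1.19), 'units_xyz_after_turn': [6.81, 2.39, 0.72]}
```

Request:
carry_out --moves '[{"dx": 0.72, "dy": -0.55, "dz": 0.09}, {"dx": 0.72, "dy": -0.55, "dz": 0.09}, {"dx": 0.72, "dy": -0.55, "dz": 0.09}, {"dx": 0.72, "dy": -0.55, "dz": 0.09}, {"dx": 0.72, "dy": -0.55, "dz": 0.09}, {"dx": 0.72, "dy": -0.55, "dz": 0.09}, {"dx": 0.72, "dy": -0.55, "dz": 0.09}, {"dx": 0.7, "dy": -0.53, "dz": 0.09}]'

```text
validation failed for argument at $.mo...
```

Request:
carry_out --moves '[{"wz": -0.89}, {"wz": -0.89}, {"wz": -0.89}, {"wz": -0.89}, {"wz": -0.89}, {"wz": -0.89}, {"wz": -0.89}, {"wz": -0.86}, {"dx": 0}]'

```text
validation failed for argument at $.mo...
```

```bash
cat >> h.py <<'E'
HUE=dict(red=((0,6),(172,180)),orange=((7,17),),yellow=((22,34),))
def cup(im,info,col,z=.044,guess=None):
    """fit: rim/collar silhouette by rendering -> match mask bbox centroid. returns xy"""
    hsv=cv2.cvtColor(im,cv2.COLOR_RGB2HSV); m=np.zeros(im.shape[:2],np.uint8)
    for a,b in HUE[col]: m|=cv2.inRange(hsv,(a,150,90),(b,255,255))
    m=cv2.morphologyEx(m,cv2.MORPH_OPEN,np.ones((3,3)))
    n,l,st,ce=cv2.connectedComponentsWithStats(m)
    k=1+np.argmax(st[1:,4]); hull=cv2.convexHull(np.argwhere(l==k)[:,::-1].astype(np.int32))
    M=cv2.moments(hull); c=np.array([M['m10'],M['m01']])/M['m00']; A=M['m00']
    th=np.linspace(0,2*np.pi,60)
    prof=[(.022,-.044),(.029,-.018),(.0335,-.016),(.0335,0)]
    xy=w(None,[c],z-.015,info)[0,:2]
    for _ in range(6):
        P=np.concatenate([np.c_[xy[0]+r*np.cos(th),xy[1]+r*np.sin(th),np.full(60,z+dz)] for r,dz in prof])
        H=cv2.convexHull(pr(None,P,info).astype(np.float32)); M2=cv2.moments(H); c2=np.array([M2['m10'],M2['m01']])/M2['m00']
        xy=xy+(w(None,[c],z-.015,info)-w(None,[c2],z-.015,info))[0,:2]
    return xy.round(4), np.round(c,1), round(A/M2['m00'],3)
E
python3 - <<'E'
from h import *
im,info=grab("wrist","w1")
for c in ("yellow","orange"): print(c,*cup(im,info,c))
plan([.445,-.34,.2],-.2)
im,info=grab("top","t1")
for c in ("yellow","orange","red"): print(c,*cup(im,info,c))
E
```

```text
Traceback (most recent call last):
  File "h.py", line 33, in cup
    k=1+np.argmax(st[1:,4]); hull=cv2.convexHull(np.argwhere(l==k)[:,::-1].astype(np.int32))
        ~~~~~~~~~^^^^^^^^^^
ValueError: attempt to get argmax of an empty sequence
```

View pics/w1.png

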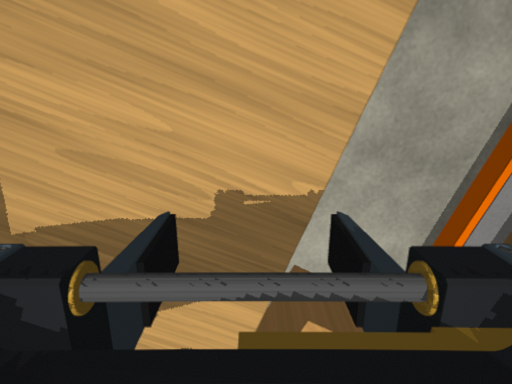

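The picture was taken before the arm moved: only bench and fingers show (fingertips at about (172,215) and (335,215)). The rows were refused, so I'll give all keys.

Request:
carry_out --moves '[{"dx": 0.72, "dy": -0.55, "dz": 0.09, "wx": 0, "wy": 0, "wz": 0, "grip": 91}, {"dx": 0.72, "dy": -0.55, "dz": 0.09, "wx": 0, "wy": 0, "wz": 0, "grip": 91}, {"dx": 0.72, "dy": -0.55, "dz": 0.09, "wx": 0, "wy": 0, "wz": 0, "grip": 91}, {"dx": 0.72, "dy": -0.55, "dz": 0.09, "wx": 0, "wy": 0, "wz": 0, "grip": 91}, {"dx": 0.72, "dy": -0.55, "dz": 0.09, "wx": 0, "wy": 0, "wz": 0, "grip": 91}, {"dx": 0.72, "dy": -0.55, "dz": 0.09, "wx": 0, "wy": 0, "wz": 0, "grip": 91}, {"dx": 0.72, "dy": -0.55, "dz": 0.09, "wx": 0, "wy": 0, "wz": 0, "grip": 91}, {"dx": 0.7, "dy": -0.53, "dz": 0.09, "wx": 0, "wy": 0, "wz": 0, "grip": 91}]' --force 25

```text
time_s: 2.35
tool_pos: [0.4459, -0.3386, 0.2]
eef_rot: [0.982, 0.189, 0.0, 0.0]
ft_force: [0.1, -0.3, -0.4]
finger_gap: 0.998
grip_force: 0.0
```

Request:
carry_out --moves '[{"dx": 0, "dy": 0, "dz": 0, "wx": 0, "wy": 0, "wz": -0.89, "grip": 91}, {"dx": 0, "dy": 0, "dz": 0, "wx": 0, "wy": 0, "wz": -0.89, "grip": 91}, {"dx": 0, "dy": 0, "dz": 0, "wx": 0, "wy": 0, "wz": -0.89, "grip": 91}, {"dx": 0, "dy": 0, "dz": 0, "wx": 0, "wy": 0, "wz": -0.89, "grip": 91}, {"dx": 0, "dy": 0, "dz": 0, "wx": 0, "wy": 0, "wz": -0.89, "grip": 91}, {"dx": 0, "dy": 0, "dz": 0, "wx": 0, "wy": 0, "wz": -0.89, "grip": 91}, {"dx": 0, "dy": 0, "dz": 0, "wx": 0, "wy": 0, "wz": -0.89, "grip": 91}, {"dx": 0, "dy": 0, "dz": 0, "wx": 0, "wy": 0, "wz": -0.86, "grip": 91}, {"dx": 0, "dy": 0, "dz": 0, "wx": 0, "wy": 0, "wz": 0, "grip": 91}]' --force 25

```text
time_s: 3.48
tool_pos: [0.4453, -0.3399, 0.2]
eef_rot: [0.774, 0.633, 0.0, 0.0]
ft_force: [0.0, 0.2, 0.5]
finger_gap: 0.999
grip_force: 0.0
```

```bash
python3 - <<'E'
from h import *
plan([.445,-.34,.2],-.2)
im,info=grab("wrist","w2")
it,inft=grab("top","t2")
for c in ("yellow","orange","red"):
  for a,b in ((im,info),(it,inft)):
    try: print(c,*cup(a,b,c))
    except Exception as e: print(c,e)
E
```

```text
{'t': 3.48, 'pos': [0.4453, -0.3399, 0.2], 'units_xyz': [-0.0, -0.0, 0.0], 'tilt': np.float64(0.01), 'wz_units': np.float64(-0.01), 'q6': np.float64(-0.49), 'yawnow': np.float64(-0.201), 'units_xyz_after_turn': [-0.0, -0.0, 0.0]}
yellow [ 0.4567 -0.2946] [255.1 132.3] 0.976
yellow [ 0.4557 -0.2951] [354.4 230. ] 0.753
orange [ 0.4377 -0.3947] [256. 227.] 0.991
orange [ 0.7484 -0.3298] [361.9 131. ] 1.919
red attempt to get argmax of an empty sequence
red [0.3963 0.1834] [185.8 252.2] 0.68
```

View pics/w2.png

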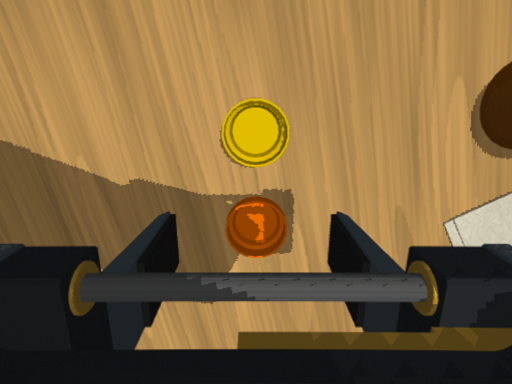

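The wrist view shows yellow at (255,132) and orange at (256,227), in line with the tool's x; area ratios are near 1, so the fits are good. Now grasp yellow.

```bash
python3 -c "
from h import *
plan([.4567,-.2946,.049],-.19)"
```

```text
{'t': 3.58, 'pos': [0.4452, -0.3399, 0.2], 'units_xyz': [0.93, 0.04, 3.02], 'tilt': np.float64(0.0), 'wz_units': np.float64(-0.09), 'q6': np.float64(-0.49), 'yawnow': np.float64(-0.203), 'units_xyz_after_turn': [0.93, 0.05, 3.02]}
```

Request:
carry_out --moves '[{"dx": 0.47, "dy": 0.02, "dz": 0, "wx": 0, "wy": 0, "wz": 0, "grip": 91}, {"dx": 0.46, "dy": 0.02, "dz": 0.5, "wx": 0, "wy": 0, "wz": 0, "grip": 91}, {"dx": 0, "dy": 0, "dz": 0.7, "wx": 0, "wy": 0, "wz": 0, "grip": 91}, {"dx": 0, "dy": 0, "dz": 0.7, "wx": 0, "wy": 0, "wz": 0, "grip": 91}, {"dx": 0, "dy": 0, "dz": 0.7, "wx": 0, "wy": 0, "wz": 0, "grip": 91}, {"dx": 0, "dy": 0, "dz": 0.42, "wx": 0, "wy": 0, "wz": 0, "grip": 91}, {"dx": 0, "dy": 0, "dz": 0, "wx": 0, "wy": 0, "wz": 0, "grip": 91}, {"dx": 0, "dy": 0, "dz": 0, "wx": 0, "wy": 0, "wz": 0, "grip": 62}, {"dx": 0, "dy": 0, "dz": 0, "wx": 0, "wy": 0, "wz": 0, "grip": 62}, {"dx": 0, "dy": 0, "dz": 0, "wx": 0, "wy": 0, "wz": 0, "grip": 62}]' --force 25

```text
time_s: 4.82
tool_pos: [0.4568, -0.295, 0.0498]
eef_rot: [0.774, 0.633, 0.0, 0.001]
ft_force: [-0.9, 0.8, 6.9]
finger_gap: 0.715
grip_force: 25.0
```

```bash
python3 -c "
from h import *
plan([.56,-.08,.2],.08)
print(manip.sense()['grip_force'],manip.sense()['finger_gap'])"
```

```text
{'t': 4.83, 'pos': [0.4568, -0.295, 0.0498], 'units_xyz': [4.62, 1.17, -3.01], 'tilt': np.float64(0.08), 'wz_units': np.float64(-2.01), 'q6': np.float64(-0.42), 'yawnow': np.float64(-0.2), 'units_xyz_after_turn': [4.12, 2.4, -3.01]}
25.003689345394378 0.7148540795714963
```

```bash
python3 -c "
from h import *
plan([.606,-.15,.25],.08)
for z in (.2,.25):
  pass"
```

```text
{'t': 4.83, 'pos': [0.4568, -0.295, 0.0498], 'units_xyz': [3.43, 2.35, -4.0], 'tilt': np.float64(0.08), 'wz_units': np.float64(-2.01), 'q6': np.float64(-0.42), 'yawnow': np.float64(-0.2), 'units_xyz_after_turn': [2.65, 3.21, -4.0]}
```

Request:
carry_out --moves '[{"dx": 0, "dy": 0, "dz": -0.5, "wx": 0, "wy": 0, "wz": 0, "grip": 62}, {"dx": 0, "dy": 0, "dz": -0.9, "wx": 0, "wy": 0, "wz": 0, "grip": 62}, {"dx": 0, "dy": 0, "dz": -0.9, "wx": 0, "wy": 0, "wz": -0.67, "grip": 62}, {"dx": 0, "dy": 0, "dz": -0.9, "wx": 0, "wy": 0, "wz": -0.67, "grip": 62}, {"dx": 0, "dy": 0, "dz": -0.8, "wx": 0, "wy": 0, "wz": -0.67, "grip": 62}, {"dx": 0.6, "dy": 0.7, "dz": 0, "wx": 0, "wy": 0, "wz": 0, "grip": 62}, {"dx": 0.6, "dy": 0.7, "dz": 0, "wx": 0, "wy": 0, "wz": 0, "grip": 62}, {"dx": 0.6, "dy": 0.7, "dz": 0, "wx": 0, "wy": 0, "wz": 0, "grip": 62}, {"dx": 0.6, "dy": 0.7, "dz": 0, "wx": 0, "wy": 0, "wz": 0, "grip": 62}, {"dx": 0.25, "dy": 0.41, "dz": 0, "wx": 0, "wy": 0, "wz": 0, "grip": 62}]' --force 25

```text
time_s: 6.08
tool_pos: [0.6068, -0.1482, 0.2492]
eef_rot: [0.678, 0.735, 0.0, 0.0]
ft_force: [-1.2, -0.6, -0.2]
finger_gap: 0.717
grip_force: 25.0
```

Request:
carry_out --moves '[{"dx": 0, "dy": 0, "dz": 0, "wx": 0, "wy": 0, "wz": 0, "grip": 62}, {"dx": 0, "dy": 0, "dz": 0, "wx": 0, "wy": 0, "wz": 0, "grip": 62}]' --force 25

```text
time_s: 6.32
tool_pos: [0.605, -0.1504, 0.2488]
eef_rot: [0.678, 0.735, -0.0, -0.0]
ft_force: [-0.6, -0.3, 0.2]
finger_gap: 0.719
grip_force: 25.0
```

```bash
cat >> h.py <<'E'
def ring(im,info):
    hsv=cv2.cvtColor(im,cv2.COLOR_RGB2HSV); m=cv2.inRange(hsv,(105,130,90),(130,255,255))
    n,l,st,ce=cv2.connectedComponentsWithStats(m); k=1+np.argmax(st[1:,4])
    h=cv2.convexHull(np.argwhere(l==k)[:,::-1].astype(np.float32)); X=w(None,h,.012,info)[:,:2]
    e=cv2.minEnclosingCircle(X.astype(np.float32)); f=cv2.fitEllipse(X.astype(np.float32)); return e,f,st[k].tolist()
E
python3 - <<'E'
from h import *
im,info=grab("wrist","w3")
plan([.606,-.15,.25],.08)
print(ring(im,info))
E
```

```text
{'t': 6.38, 'pos': [0.6049, -0.1505, 0.2489], 'units_xyz': [0.01, 0.02, -0.02], 'tilt': np.float64(0.03), 'wz_units': np.float64(-0.0), 'q6': np.float64(-0.36), 'yawnow': np.float64(0.08), 'units_xyz_after_turn': [0.01, 0.02, -0.02]}
(((0.6025645732879639, -0.044893186539411545), 0.029621144756674767), ((0.6025769710540771, -0.04480931907892227), (0.05840739235281944, 0.058707911521196365), 173.33824157714844), [233, 46, 51, 55, 675])
```

View pics/w3.png

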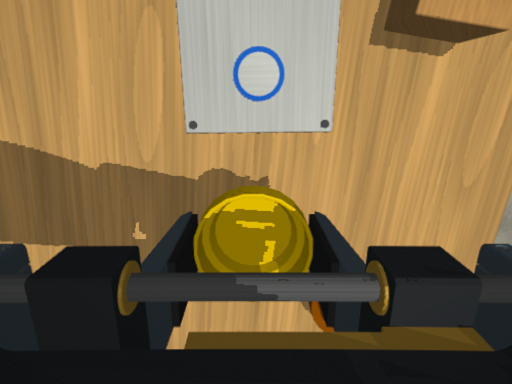

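The wrist view shows the ring at (258,74), centre (0.6026,-0.0449), with the yellow cup held upright at (253,235).

```bash
python3 -c "
from h import *
plan([.6026,-.0449,.0622],.08)
im=cv2.cvtColor(cv2.imread('pics/w3.png'),cv2.COLOR_BGR2RGB)
E=w('wrist',[(188,132),(333,131)],.012);print(E, np.arctan2(*(E[1]-E[0])[[1,0]]))"
```

```text
{'t': 6.38, 'pos': [0.6049, -0.1505, 0.2489], 'units_xyz': [2.11, 0.12, 3.73], 'tilt': np.float64(0.03), 'wz_units': np.float64(-0.0), 'q6': np.float64(-0.36), 'yawnow': np.float64(0.08), 'units_xyz_after_turn': [2.11, 0.12, 3.73]}
[[ 0.5226361  -0.11829901  0.012     ]
 [ 0.6993089  -0.10275513  0.012     ]] 0.08775524030256573
```

Plate yaw is about 0.085.

Request:
carry_out --moves '[{"dx": 0.7, "dy": 0.04, "dz": 0, "wx": 0, "wy": 0, "wz": 0, "grip": 62}, {"dx": 0.7, "dy": 0.04, "dz": 0.3, "wx": 0, "wy": 0, "wz": 0, "grip": 62}, {"dx": 0.71, "dy": 0.04, "dz": 0.6, "wx": 0, "wy": 0, "wz": 0, "grip": 62}, {"dx": 0, "dy": 0, "dz": 0.8, "wx": 0, "wy": 0, "wz": 0, "grip": 62}, {"dx": 0, "dy": 0, "dz": 0.8, "wx": 0, "wy": 0, "wz": 0, "grip": 62}, {"dx": 0, "dy": 0, "dz": 0.7, "wx": 0, "wy": 0, "wz": 0, "grip": 62}, {"dx": 0, "dy": 0, "dz": 0.4, "wx": 0, "wy": 0, "wz": 0, "grip": 62}, {"dx": 0, "dy": 0, "dz": 0.13, "wx": 0, "wy": 0, "wz": 0, "grip": 62}, {"dx": 0, "dy": 0, "dz": 0, "wx": 0, "wy": 0, "wz": 0, "grip": 62}, {"dx": 0, "dy": 0, "dz": 0, "wx": 0, "wy": 0, "wz": 0, "grip": 62}]' --force 25

```text
time_s: 7.62
tool_pos: [0.6039, -0.0443, 0.0635]
eef_rot: [0.678, 0.735, 0.001, 0.001]
ft_force: [0.1, -0.6, -0.4]
finger_gap: 0.713
grip_force: 25.0
```

Request:
carry_out --moves '[{"dx": 0, "dy": 0, "dz": 0, "wx": 0, "wy": 0, "wz": 0, "grip": 91}, {"dx": 0, "dy": 0, "dz": 0, "wx": 0, "wy": 0, "wz": 0, "grip": 91}, {"dx": 0, "dy": 0, "dz": 0, "wx": 0, "wy": 0, "wz": 0, "grip": 91}, {"dx": 0, "dy": 0, "dz": -0.5, "wx": 0, "wy": 0, "wz": 0, "grip": 91}, {"dx": 0, "dy": 0, "dz": -0.9, "wx": 0, "wy": 0, "wz": 0, "grip": 91}, {"dx": 0, "dy": 0, "dz": -0.9, "wx": 0, "wy": 0, "wz": 0, "grip": 91}, {"dx": -0.5, "dy": 0, "dz": -0.9, "wx": 0, "wy": 0, "wz": 0, "grip": 91}, {"dx": -0.8, "dy": 0, "dz": 0, "wx": 0, "wy": 0, "wz": 0, "grip": 91}, {"dx": -0.2, "dy": 0, "dz": 0, "wx": 0, "wy": 0, "wz": 0, "grip": 91}, {"dx": 0, "dy": 0, "dz": 0, "wx": 0, "wy": 0, "wz": 0, "grip": 91}]' --force 25

```text
time_s: 8.88
tool_pos: [0.6089, -0.119, 0.2219]
eef_rot: [0.678, 0.735, -0.0, -0.0]
ft_force: [-0.7, 0.7, -0.2]
finger_gap: 1.0
grip_force: 0.0
```

```bash
python3 - <<'E'
from h import *
im,info=grab("wrist","w4")
print(cup(im,info,"yellow",.056), cup(im,info,"yellow",.060))
plan([.4377,-.3947,.16],-.19)
plan([.4377,-.46,.2],-.19)
E
```

```text
(array([ 0.6038, -0.044 ]), array([254. , 101.6]), 0.948) (array([ 0.6038, -0.0439]), array([254. , 101.6]), 0.924)
{'t': 8.93, 'pos': [0.6089, -0.1184, 0.2218], 'units_xyz': [-5.23, -3.85, 1.24], 'tilt': np.float64(0.07), 'wz_units': np.float64(1.94), 'q6': np.float64(-0.31), 'yawnow': np.float64(0.08), 'units_xyz_after_turn': [-6.07, -2.32, 1.24]}
{'t': 8.93, 'pos': [0.6089, -0.1184, 0.2218], 'units_xyz': [-6.54, -3.96, 0.44], 'tilt': np.float64(0.07), 'wz_units': np.float64(1.94), 'q6': np.float64(-0.31), 'yawnow': np.float64(0.08), 'units_xyz_after_turn': [-7.36, -2.07, 0.44]}
```

View pics/w4.png

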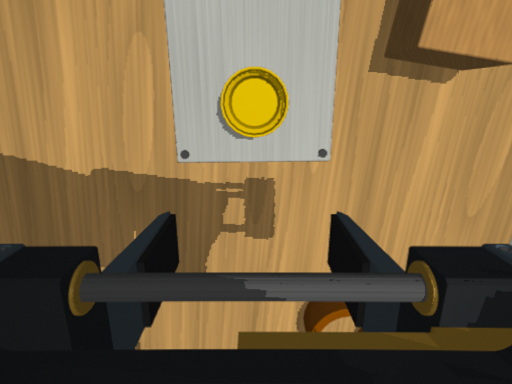

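Yellow stands on the ring at (254,102), measured at (0.6038,-0.0440). Orange next.

Request:
carry_out --moves '[{"dx": 0, "dy": 0, "dz": 0, "wx": 0, "wy": 0, "wz": 0.97, "grip": 91}, {"dx": 0, "dy": 0, "dz": 0, "wx": 0, "wy": 0, "wz": 0.97, "grip": 91}, {"dx": -0.9, "dy": -0.3, "dz": 0.05, "wx": 0, "wy": 0, "wz": 0, "grip": 91}, {"dx": -0.9, "dy": -0.3, "dz": 0.06, "wx": 0, "wy": 0, "wz": 0, "grip": 91}, {"dx": -0.9, "dy": -0.3, "dz": 0.06, "wx": 0, "wy": 0, "wz": 0, "grip": 91}, {"dx": -0.9, "dy": -0.3, "dz": 0.06, "wx": 0, "wy": 0, "wz": 0, "grip": 91}, {"dx": -0.9, "dy": -0.3, "dz": 0.06, "wx": 0, "wy": 0, "wz": 0, "grip": 91}, {"dx": -0.9, "dy": -0.3, "dz": 0.06, "wx": 0, "wy": 0, "wz": 0, "grip": 91}, {"dx": -0.9, "dy": -0.3, "dz": 0.06, "wx": 0, "wy": 0, "wz": 0, "grip": 91}, {"dx": -0.7, "dy": -0.2, "dz": 0.04, "wx": 0, "wy": 0, "wz": 0, "grip": 91}]' --force 25

```text
time_s: 10.18
tool_pos: [0.4295, -0.4411, 0.1993]
eef_rot: [0.771, 0.637, 0.0, -0.001]
ft_force: [0.7, -0.6, 1.0]
finger_gap: 0.998
grip_force: 0.0
```

```bash
python3 - <<'E'
from h import *
im,info=grab("wrist","w5")
r=cup(im,info,"orange"); print(r)
it,inft=grab("top","t5"); print(cup(it,inft,"red"),cup(it,inft,"yellow",.056))
plan([*r[0],.049],-.19)
E
```

```text
(array([ 0.4375, -0.3948]), array([252. , 132.2]), 1.0)
(array([0.3967, 0.183 ]), array([185.9, 252. ]), 0.667) (array([ 0.6005, -0.0457]), array([267.2, 179.3]), 0.575)
{'t': 10.28, 'pos': [0.4292, -0.4421, 0.1993], 'units_xyz': [0.96, -0.01, 3.01], 'tilt': np.float64(0.04), 'wz_units': np.float64(-0.01), 'q6': np.float64(-0.65), 'yawnow': np.float64(-0.192), 'units_xyz_after_turn': [0.96, -0.01, 3.01]}
```

Request:
carry_out --moves '[{"dx": 0.48, "dy": -0.01, "dz": 0, "wx": 0, "wy": 0, "wz": 0, "grip": 91}, {"dx": 0.48, "dy": 0, "dz": 0.5, "wx": 0, "wy": 0, "wz": 0, "grip": 91}, {"dx": 0, "dy": 0, "dz": 0.7, "wx": 0, "wy": 0, "wz": 0, "grip": 91}, {"dx": 0, "dy": 0, "dz": 0.7, "wx": 0, "wy": 0, "wz": 0, "grip": 91}, {"dx": 0, "dy": 0, "dz": 0.7, "wx": 0, "wy": 0, "wz": 0, "grip": 91}, {"dx": 0, "dy": 0, "dz": 0.4, "wx": 0, "wy": 0, "wz": 0, "grip": 91}, {"dx": 0, "dy": 0, "dz": 0, "wx": 0, "wy": 0, "wz": 0, "grip": 91}, {"dx": 0, "dy": 0, "dz": 0, "wx": 0, "wy": 0, "wz": 0, "grip": 62}, {"dx": 0, "dy": 0, "dz": 0, "wx": 0, "wy": 0, "wz": 0, "grip": 62}, {"dx": 0, "dy": 0, "dz": 0, "wx": 0, "wy": 0, "wz": 0, "grip": 62}]' --force 25

```text
time_s: 11.52
tool_pos: [0.4391, -0.3939, 0.0509]
eef_rot: [0.771, 0.637, 0.0, 0.001]
ft_force: [-1.5, 1.7, 7.6]
finger_gap: 0.727
grip_force: 25.0
```

```bash
python3 -c "
from h import *
plan([.6095,-.12,.22],.08)
print(manip.sense()['grip_force'],manip.sense()['finger_gap'])"
```

```text
{'t': 11.53, 'pos': [0.4391, -0.3939, 0.0509], 'units_xyz': [6.02, 2.31, -3.38], 'tilt': np.float64(0.08), 'wz_units': np.float64(-1.94), 'q6': np.float64(-0.58), 'yawnow': np.float64(-0.191), 'units_xyz_after_turn': [5.19, 3.84, -3.38]}
24.97035486520872 0.7266542980791088
```

Request:
carry_out --moves '[{"dx": 0, "dy": 0, "dz": -0.5, "wx": 0, "wy": 0, "wz": 0, "grip": 62}, {"dx": 0, "dy": 0, "dz": -0.9, "wx": 0, "wy": 0, "wz": -0.97, "grip": 62}, {"dx": 0, "dy": 0, "dz": -0.9, "wx": 0, "wy": 0, "wz": -0.97, "grip": 62}, {"dx": 0.74, "dy": 0.55, "dz": -0.9, "wx": 0, "wy": 0, "wz": 0, "grip": 62}, {"dx": 0.74, "dy": 0.55, "dz": -0.2, "wx": 0, "wy": 0, "wz": 0, "grip": 62}, {"dx": 0.74, "dy": 0.55, "dz": 0, "wx": 0, "wy": 0, "wz": 0, "grip": 62}, {"dx": 0.74, "dy": 0.55, "dz": 0, "wx": 0, "wy": 0, "wz": 0, "grip": 62}, {"dx": 0.74, "dy": 0.55, "dz": 0, "wx": 0, "wy": 0, "wz": 0, "grip": 62}, {"dx": 0.74, "dy": 0.55, "dz": 0, "wx": 0, "wy": 0, "wz": 0, "grip": 62}, {"dx": 0.74, "dy": 0.55, "dz": 0, "wx": 0, "wy": 0, "wz": 0, "grip": 62}]' --force 25

```text
time_s: 12.78
tool_pos: [0.6096, -0.1197, 0.219]
eef_rot: [0.678, 0.735, 0.0, 0.0]
ft_force: [0.4, 0.3, -0.1]
finger_gap: 0.727
grip_force: 25.0
```

Request:
carry_out --moves '[{"dx": 0, "dy": 0, "dz": 0, "wx": 0, "wy": 0, "wz": 0, "grip": 62}, {"dx": 0, "dy": 0, "dz": 0, "wx": 0, "wy": 0, "wz": 0, "grip": 62}]' --force 25

```text
time_s: 13.02
tool_pos: [0.6087, -0.1213, 0.2186]
eef_rot: [0.678, 0.735, -0.0, -0.0]
ft_force: [0.0, 0.8, -0.9]
finger_gap: 0.723
grip_force: 25.0
```

```bash
python3 - <<'E'
from h import *
im,info=grab("wrist","w6")
r=cup(im,info,"yellow",.056); print(r, cup(im,info,"orange",.22))
plan([*r[0],.081],.08)
E
```

```text
(array([ 0.6038, -0.044 ]), array([254.5,  99.1]), 0.948) (array([ 0.6078, -0.1109]), array([252.9, 234.3]), 0.668)
{'t': 13.07, 'pos': [0.6085, -0.1217, 0.2186], 'units_xyz': [1.56, 0.03, 2.75], 'tilt': np.float64(0.01), 'wz_units': np.float64(0.0), 'q6': np.float64(-0.31), 'yawnow': np.float64(0.08), 'units_xyz_after_turn': [1.56, 0.03, 2.75]}
```

Request:
carry_out --moves '[{"dx": 0.5, "dy": 0.01, "dz": 0, "wx": 0, "wy": 0, "wz": 0, "grip": 62}, {"dx": 0.6, "dy": 0.01, "dz": 0, "wx": 0, "wy": 0, "wz": 0, "grip": 62}, {"dx": 0.48, "dy": 0.01, "dz": 0.2, "wx": 0, "wy": 0, "wz": 0, "grip": 62}, {"dx": 0, "dy": 0, "dz": 0.5, "wx": 0, "wy": 0, "wz": 0, "grip": 62}, {"dx": 0, "dy": 0, "dz": 0.6, "wx": 0, "wy": 0, "wz": 0, "grip": 62}, {"dx": 0, "dy": 0, "dz": 0.5, "wx": 0, "wy": 0, "wz": 0, "grip": 62}, {"dx": 0, "dy": 0, "dz": 0.4, "wx": 0, "wy": 0, "wz": 0, "grip": 62}, {"dx": 0, "dy": 0, "dz": 0.3, "wx": 0, "wy": 0, "wz": 0, "grip": 62}, {"dx": 0, "dy": 0, "dz": 0.24, "wx": 0, "wy": 0, "wz": 0, "grip": 62}, {"dx": 0, "dy": 0, "dz": 0, "wx": 0, "wy": 0, "wz": 0, "grip": 62}]' --force 25

```text
time_s: 14.32
tool_pos: [0.6042, -0.0423, 0.0812]
eef_rot: [0.678, 0.735, -0.0, -0.0]
ft_force: [-0.3, 0.3, -0.8]
finger_gap: 0.726
grip_force: 25.1
```

Request:
carry_out --moves '[{"dx": 0, "dy": 0, "dz": 0, "wx": 0, "wy": 0, "wz": 0, "grip": 62}, {"dx": 0, "dy": 0, "dz": 0, "wx": 0, "wy": 0, "wz": 0, "grip": 62}]' --force 25

```text
time_s: 14.58
tool_pos: [0.6044, -0.0422, 0.082]
eef_rot: [0.678, 0.735, 0.0, 0.0]
ft_force: [0.8, 0.2, -1.0]
finger_gap: 0.724
grip_force: 25.1
```

Request:
carry_out --moves '[{"dx": 0, "dy": 0, "dz": 0.02, "wx": 0, "wy": 0, "wz": 0, "grip": 62}, {"dx": 0, "dy": 0, "dz": 0, "wx": 0, "wy": 0, "wz": 0, "grip": 62}]' --force 25

```text
time_s: 14.82
tool_pos: [0.6041, -0.0422, 0.0806]
eef_rot: [0.678, 0.735, 0.0, 0.0]
ft_force: [-0.1, -0.6, -0.9]
finger_gap: 0.727
grip_force: 25.1
```

Request:
carry_out --moves '[{"dx": 0, "dy": 0, "dz": 0, "wx": 0, "wy": 0, "wz": 0, "grip": 91}, {"dx": 0, "dy": 0, "dz": 0, "wx": 0, "wy": 0, "wz": 0, "grip": 91}, {"dx": 0, "dy": 0, "dz": 0, "wx": 0, "wy": 0, "wz": 0, "grip": 91}, {"dx": 0, "dy": 0, "dz": -0.5, "wx": 0, "wy": 0, "wz": 0, "grip": 91}, {"dx": 0, "dy": 0, "dz": -0.9, "wx": 0, "wy": 0, "wz": 0, "grip": 91}, {"dx": 0, "dy": 0, "dz": -0.9, "wx": 0, "wy": 0, "wz": 0, "grip": 91}, {"dx": -0.5, "dy": 0, "dz": -0.6, "wx": 0, "wy": 0, "wz": 0, "grip": 91}, {"dx": -0.8, "dy": 0, "dz": 0, "wx": 0, "wy": 0, "wz": 0, "grip": 91}, {"dx": -0.2, "dy": 0, "dz": 0, "wx": 0, "wy": 0, "wz": 0, "grip": 91}, {"dx": 0, "dy": 0, "dz": 0, "wx": 0, "wy": 0, "wz": 0, "grip": 91}]' --force 25

```text
time_s: 16.08
tool_pos: [0.6099, -0.1171, 0.2252]
eef_rot: [0.678, 0.735, -0.0, -0.0]
ft_force: [0.3, 0.5, -0.6]
finger_gap: 1.001
grip_force: 0.0
```

```bash
python3 - <<'E'
from h import *
im,info=grab("wrist","w7")
print(cup(im,info,"orange",.074),cup(im,info,"orange",.082))
it,inft=grab("top","t7"); print(cup(it,inft,"red"))
isc,_=grab("scene","s7"); cv2.imwrite("pics/w7s.png",cv2.resize(np.hstack([im[30:180,150:350],isc[160:310,190:390]])[:,:,::-1],(800,300)))
plan([.3967,.14,.2],.44)
plan([.3967,.14,.2],.44-1.57)
print(manip.sense()['q'])
E
```

```text
(array([ 0.6041, -0.0434]), array([253.1, 103.3]), 0.953) (array([ 0.604 , -0.0433]), array([253.1, 103.3]), 0.902)
(array([0.3964, 0.1827]), array([186. , 252.2]), 0.656)
{'t': 16.23, 'pos': [0.61, -0.1161, 0.2252], 'units_xyz': [5.45, -3.84, 0.51], 'tilt': np.float64(0.05), 'wz_units': np.float64(-2.57), 'q6': np.float64(-0.31), 'yawnow': np.float64(0.081), 'units_xyz_after_turn': [6.45, -1.68, 0.51]}
{'t': 16.23, 'pos': [0.61, -0.1161, 0.2252], 'units_xyz': [5.45, -3.84, 0.51], 'tilt': np.float64(0.05), 'wz_units': np.float64(8.67), 'q6': np.float64(-0.31), 'yawnow': np.float64(0.081), 'units_xyz_after_turn': [-1.67, -6.45, 0.51]}
[-2.25674129e-01  2.70285828e-01  1.90434180e+00  1.71177704e-04
  9.67767436e-01 -3.06877970e-01]
```

View pics/w7s.png

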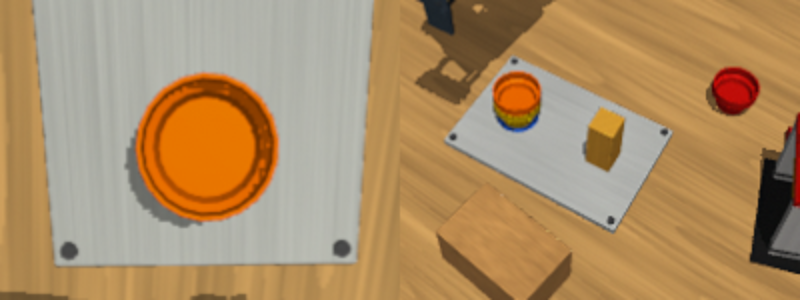

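The crops show orange nested in yellow on the ring (wrist crop centre (207,145); scene crop (517,95)). Red is next, with a viewing pose at (0.43,0.14).

```bash
python3 -c "
from h import *
plan([.425,.14,.2],.2)"
```

```text
{'t': 16.23, 'pos': [0.61, -0.1161, 0.2252], 'units_xyz': [5.4, -3.27, 0.51], 'tilt': np.float64(0.05), 'wz_units': np.float64(-0.85), 'q6': np.float64(-0.31), 'yawnow': np.float64(0.081), 'units_xyz_after_turn': [5.75, -2.61, 0.51]}
```

Request:
carry_out --moves '[{"dx": 0, "dy": 0, "dz": 0, "wx": 0, "wy": 0, "wz": -0.85, "grip": 91}, {"dx": 0.82, "dy": -0.37, "dz": 0, "wx": 0, "wy": 0, "wz": 0, "grip": 91}, {"dx": 0.82, "dy": -0.37, "dz": 0, "wx": 0, "wy": 0, "wz": 0, "grip": 91}, {"dx": 0.82, "dy": -0.37, "dz": 0, "wx": 0, "wy": 0, "wz": 0, "grip": 91}, {"dx": 0.82, "dy": -0.37, "dz": 0, "wx": 0, "wy": 0, "wz": 0, "grip": 91}, {"dx": 0.82, "dy": -0.37, "dz": 0, "wx": 0, "wy": 0, "wz": 0, "grip": 91}, {"dx": 0.82, "dy": -0.37, "dz": 0.25, "wx": 0, "wy": 0, "wz": 0, "grip": 91}, {"dx": 0.83, "dy": -0.39, "dz": 0.26, "wx": 0, "wy": 0, "wz": 0, "grip": 91}, {"dx": 0, "dy": 0, "dz": 0, "wx": 0, "wy": 0, "wz": 0, "grip": 91}, {"dx": 0, "dy": 0, "dz": 0, "wx": 0, "wy": 0, "wz": 0, "grip": 91}]' --force 25

```text
time_s: 17.48
tool_pos: [0.4255, 0.1394, 0.2003]
eef_rot: [0.633, 0.774, 0.0, 0.0]
ft_force: [-0.0, -1.2, 1.2]
finger_gap: 1.0
grip_force: 0.0
```

```bash
python3 - <<'E'
from h import *
im,info=grab("wrist","w8")
r=cup(im,info,"red"); print(r)
plan([*r[0],.051],.2)
E
```

```text
(array([0.395 , 0.1906]), array([232.3, 122.2]), 0.943)
{'t': 17.52, 'pos': [0.4259, 0.139, 0.2004], 'units_xyz': [1.13, -0.4, 2.99], 'tilt': np.float64(0.04), 'wz_units': np.float64(-0.0), 'q6': np.float64(0.06), 'yawnow': np.float64(0.2), 'units_xyz_after_turn': [1.13, -0.4, 2.99]}
```

View pics/w8.png

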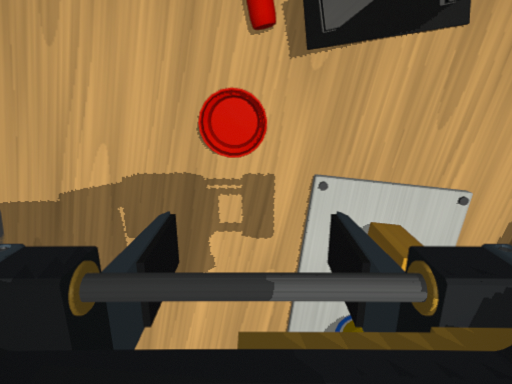

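The wrist view shows red at (232,122), clear of the screwdriver handle (260,12) and the mat (385,25). Grasp.

Request:
carry_out --moves '[{"dx": 0.6, "dy": -0.2, "dz": 0, "wx": 0, "wy": 0, "wz": 0, "grip": 91}, {"dx": 0.53, "dy": -0.2, "dz": 0.4, "wx": 0, "wy": 0, "wz": 0, "grip": 91}, {"dx": 0, "dy": 0, "dz": 0.7, "wx": 0, "wy": 0, "wz": 0, "grip": 91}, {"dx": 0, "dy": 0, "dz": 0.7, "wx": 0, "wy": 0, "wz": 0, "grip": 91}, {"dx": 0, "dy": 0, "dz": 0.7, "wx": 0, "wy": 0, "wz": 0, "grip": 91}, {"dx": 0, "dy": 0, "dz": 0.49, "wx": 0, "wy": 0, "wz": 0, "grip": 91}, {"dx": 0, "dy": 0, "dz": 0, "wx": 0, "wy": 0, "wz": 0, "grip": 91}, {"dx": 0, "dy": 0, "dz": 0, "wx": 0, "wy": 0, "wz": 0, "grip": 62}, {"dx": 0, "dy": 0, "dz": 0, "wx": 0, "wy": 0, "wz": 0, "grip": 62}, {"dx": 0, "dy": 0, "dz": 0, "wx": 0, "wy": 0, "wz": 0, "grip": 62}]' --force 25

```text
time_s: 18.77
tool_pos: [0.3951, 0.1906, 0.0514]
eef_rot: [0.633, 0.774, 0.001, 0.0]
ft_force: [-0.5, -1.3, 8.5]
finger_gap: 0.72
grip_force: 25.0
```

```bash
python3 -c "
from h import *
plan([.6095,-.12,.24],.08)
print(manip.sense()['grip_force'],manip.sense()['finger_gap'])"
```

```text
{'t': 18.77, 'pos': [0.3951, 0.1906, 0.0514], 'units_xyz': [-6.94, 2.98, -3.77], 'tilt': np.float64(0.09), 'wz_units': np.float64(0.85), 'q6': np.float64(0.2), 'yawnow': np.float64(0.199), 'units_xyz_after_turn': [-6.53, 3.78, -3.77]}
25.007571643218398 0.7204979081722312
```

Request:
carry_out --moves '[{"dx": 0, "dy": 0, "dz": -0.5, "wx": 0, "wy": 0, "wz": 0, "grip": 62}, {"dx": 0, "dy": 0, "dz": -0.9, "wx": 0, "wy": 0, "wz": 0.85, "grip": 62}, {"dx": 0, "dy": 0, "dz": -0.9, "wx": 0, "wy": 0, "wz": 0, "grip": 62}, {"dx": -0.4, "dy": 0.2, "dz": -0.9, "wx": 0, "wy": 0, "wz": 0, "grip": 62}, {"dx": -0.83, "dy": 0.5, "dz": -0.57, "wx": 0, "wy": 0, "wz": 0, "grip": 62}, {"dx": -0.83, "dy": 0.5, "dz": 0, "wx": 0, "wy": 0, "wz": 0, "grip": 62}, {"dx": -0.83, "dy": 0.5, "dz": 0, "wx": 0, "wy": 0, "wz": 0, "grip": 62}, {"dx": -0.83, "dy": 0.5, "dz": 0, "wx": 0, "wy": 0, "wz": 0, "grip": 62}, {"dx": -0.83, "dy": 0.5, "dz": 0, "wx": 0, "wy": 0, "wz": 0, "grip": 62}, {"dx": -0.83, "dy": 0.5, "dz": 0, "wx": 0, "wy": 0, "wz": 0, "grip": 62}]' --force 25

```text
time_s: 20.02
tool_pos: [0.5764, -0.0663, 0.2395]
eef_rot: [0.678, 0.735, 0.0, 0.0]
ft_force: [0.7, 1.2, -0.6]
finger_gap: 0.718
grip_force: 25.0
```

Request:
carry_out --moves '[{"dx": -0.83, "dy": 0.5, "dz": 0, "wx": 0, "wy": 0, "wz": 0, "grip": 62}, {"dx": -0.32, "dy": 0.08, "dz": 0, "wx": 0, "wy": 0, "wz": 0, "grip": 62}, {"dx": 0, "dy": 0, "dz": 0, "wx": 0, "wy": 0, "wz": 0, "grip": 62}, {"dx": 0, "dy": 0, "dz": 0, "wx": 0, "wy": 0, "wz": 0, "grip": 62}]' --force 25

```text
time_s: 20.52
tool_pos: [0.6085, -0.1188, 0.2391]
eef_rot: [0.678, 0.735, -0.0, -0.0]
ft_force: [0.6, -1.0, -0.7]
finger_gap: 0.718
grip_force: 25.0
```

```bash
python3 - <<'E'
from h import *
im,info=grab("wrist","w9")
r=cup(im,info,"orange",.074); print(r)
plan([*r[0],.0994],.08)
E
```

```text
(array([ 0.604 , -0.0434]), array([254.7, 101.1]), 0.949)
{'t': 20.57, 'pos': [0.6086, -0.1187, 0.2392], 'units_xyz': [1.51, 0.03, 2.8], 'tilt': np.float64(0.02), 'wz_units': np.float64(0.01), 'q6': np.float64(-0.31), 'yawnow': np.float64(0.081), 'units_xyz_after_turn': [1.51, 0.03, 2.8]}
```

Request:
carry_out --moves '[{"dx": 0.5, "dy": 0.01, "dz": 0, "wx": 0, "wy": 0, "wz": 0, "grip": 62}, {"dx": 0.6, "dy": 0.01, "dz": 0, "wx": 0, "wy": 0, "wz": 0, "grip": 62}, {"dx": 0.41, "dy": 0.01, "dz": 0.2, "wx": 0, "wy": 0, "wz": 0, "grip": 62}, {"dx": 0, "dy": 0, "dz": 0.5, "wx": 0, "wy": 0, "wz": 0, "grip": 62}, {"dx": 0, "dy": 0, "dz": 0.6, "wx": 0, "wy": 0, "wz": 0, "grip": 62}, {"dx": 0, "dy": 0, "dz": 0.6, "wx": 0, "wy": 0, "wz": 0, "grip": 62}, {"dx": 0, "dy": 0, "dz": 0.4, "wx": 0, "wy": 0, "wz": 0, "grip": 62}, {"dx": 0, "dy": 0, "dz": 0.3, "wx": 0, "wy": 0, "wz": 0, "grip": 62}, {"dx": 0, "dy": 0, "dz": 0.22, "wx": 0, "wy": 0, "wz": 0, "grip": 62}, {"dx": 0, "dy": 0, "dz": 0, "wx": 0, "wy": 0, "wz": 0, "grip": 62}]' --force 25

```text
time_s: 21.82
tool_pos: [0.6049, -0.0444, 0.098]
eef_rot: [0.678, 0.735, 0.0, 0.0]
ft_force: [0.2, -0.8, 0.3]
finger_gap: 0.719
grip_force: 25.0
```

Request:
carry_out --moves '[{"dx": 0, "dy": 0, "dz": 0, "wx": 0, "wy": 0, "wz": 0, "grip": 62}, {"dx": 0, "dy": 0, "dz": 0, "wx": 0, "wy": 0, "wz": 0, "grip": 62}]' --force 25

```text
time_s: 22.08
tool_pos: [0.6049, -0.0444, 0.0984]
eef_rot: [0.678, 0.735, 0.0, 0.0]
ft_force: [0.8, 0.4, -0.0]
finger_gap: 0.712
grip_force: 25.0
```

Red seated; release, rise and head for the gauge.

Request:
carry_out --moves '[{"dx": 0, "dy": 0, "dz": 0, "wx": 0, "wy": 0, "wz": 0, "grip": 91}, {"dx": 0, "dy": 0, "dz": 0, "wx": 0, "wy": 0, "wz": 0, "grip": 91}, {"dx": 0, "dy": 0, "dz": 0, "wx": 0, "wy": 0, "wz": 0, "grip": 91}, {"dx": 0, "dy": 0, "dz": -0.5, "wx": 0, "wy": 0, "wz": 0, "grip": 91}, {"dx": 0, "dy": 0, "dz": -0.9, "wx": 0, "wy": 0, "wz": 0, "grip": 91}, {"dx": 0, "dy": 0, "dz": -0.9, "wx": 0, "wy": 0, "wz": 0, "grip": 91}, {"dx": -0.5, "dy": 0, "dz": -0.5, "wx": 0, "wy": 0, "wz": 0, "grip": 91}, {"dx": -0.8, "dy": 0, "dz": 0, "wx": 0, "wy": 0, "wz": 0, "grip": 91}, {"dx": -0.2, "dy": 0, "dz": 0, "wx": 0, "wy": 0, "wz": 0, "grip": 91}, {"dx": 0, "dy": 0, "dz": 0, "wx": 0, "wy": 0, "wz": 0, "grip": 91}]' --force 25

```text
time_s: 23.32
tool_pos: [0.6104, -0.1193, 0.2377]
eef_rot: [0.678, 0.735, -0.0, -0.0]
ft_force: [0.7, -0.1, -0.2]
finger_gap: 0.995
grip_force: 0.0
```

```bash
python3 - <<'E'
from h import *
im,info=grab("wrist","w10")
print(cup(im,info,"red",.092),cup(im,info,"red",.098))
isc,_=grab("scene","s10"); cv2.imwrite("pics/w10s.png",cv2.resize(np.hstack([im[30:180,150:350],isc[160:310,190:390]])[:,:,::-1],(800,300)))
plan([.49,.2,.36],.38)
E
```

```text
(array([ 0.6044, -0.0446]), array([253. , 102.1]), 0.943) (array([ 0.6044, -0.0444]), array([253. , 102.1]), 0.905)
{'t': 23.43, 'pos': [0.6104, -0.1184, 0.2377], 'units_xyz': [6.54, -1.89, -2.44], 'tilt': np.float64(0.05), 'wz_units': np.float64(-2.14), 'q6': np.float64(-0.31), 'yawnow': np.float64(0.081), 'units_xyz_after_turn': [6.81, 0.12, -2.44]}
```

View pics/w10s.png

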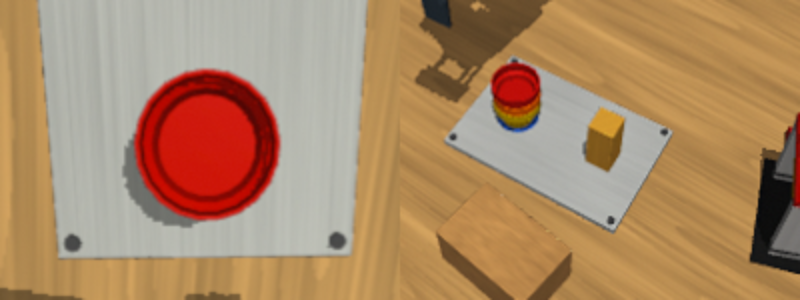

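The crops show red, orange and yellow nested and level on the ring. Now view the gauge, and check once more for blue and green cups.

Request:
carry_out --moves '[{"dx": 0, "dy": 0, "dz": -0.8, "wx": 0, "wy": 0, "wz": -0.71, "grip": 91}, {"dx": 0, "dy": 0, "dz": -0.8, "wx": 0, "wy": 0, "wz": -0.71, "grip": 91}, {"dx": 0, "dy": 0, "dz": -0.8, "wx": 0, "wy": 0, "wz": -0.72, "grip": 91}, {"dx": 0.9, "dy": 0.02, "dz": 0, "wx": 0, "wy": 0, "wz": 0, "grip": 91}, {"dx": 0.9, "dy": 0.02, "dz": 0, "wx": 0, "wy": 0, "wz": 0, "grip": 91}, {"dx": 0.9, "dy": 0.02, "dz": 0, "wx": 0, "wy": 0, "wz": 0, "grip": 91}, {"dx": 0.9, "dy": 0.02, "dz": 0, "wx": 0, "wy": 0, "wz": 0, "grip": 91}, {"dx": 0.9, "dy": 0.02, "dz": 0, "wx": 0, "wy": 0, "wz": 0, "grip": 91}, {"dx": 0.9, "dy": 0.02, "dz": 0, "wx": 0, "wy": 0, "wz": 0, "grip": 91}, {"dx": 0.9, "dy": 0, "dz": 0, "wx": 0, "wy": 0, "wz": 0, "grip": 91}]' --force 40

```text
time_s: 24.68
tool_pos: [0.4984, 0.1777, 0.3579]
eef_rot: [0.561, 0.828, -0.0, -0.0]
ft_force: [1.3, -0.2, -0.4]
finger_gap: 0.997
grip_force: 0.0
```

Request:
carry_out --moves '[{"dx": 0.5, "dy": 0, "dz": 0, "wx": 0, "wy": 0, "wz": 0, "grip": 91}, {"dx": 0, "dy": 0, "dz": 0, "wx": 0, "wy": 0, "wz": 0, "grip": 91}, {"dx": 0, "dy": 0, "dz": 0, "wx": 0, "wy": 0, "wz": 0, "grip": 91}]' --force 40

```text
time_s: 25.05
tool_pos: [0.4902, 0.1989, 0.3579]
eef_rot: [0.561, 0.828, -0.0, -0.0]
ft_force: [-0.2, 0.5, 0.1]
finger_gap: 0.999
grip_force: 0.0
```

```bash
python3 - <<'E'
from h import *
im,info=grab("wrist","w11")
print([manip.boxes_of(t,"wrist")[:1] for t in ("gauge","mat")])
im,inft=grab("top","t11")
print([manip.boxes_of(t,"top")[:2] for t in ("cup_blue","cup_green")])
plan([.49,.2,.36],.38)
cv2.imwrite("pics/t11s.png",cv2.resize(im[:,:,::-1],(512,384)))
np.save("info11.npy",info,allow_pickle=True)
E
```

```text
[[{'extent': [259.1, 27.4, 380.3, 86.9], 'score': 0.91}], [{'extent': [248.2, 34.1, 354.6, 100.4], 'score': 0.82}]]
[[], [{'extent': [196.3, 146.6, 293.9, 219.3], 'score': 0.25}]]
{'t': 25.35, 'pos': [0.4905, 0.1984, 0.3581], 'units_xyz': [0.03, 0.0, -0.04], 'tilt': np.float64(0.0), 'wz_units': np.float64(-0.01), 'q6': np.float64(-0.04), 'yawnow': np.float64(0.379), 'units_xyz_after_turn': [0.03, 0.0, -0.04]}
```

View pics/w11.png

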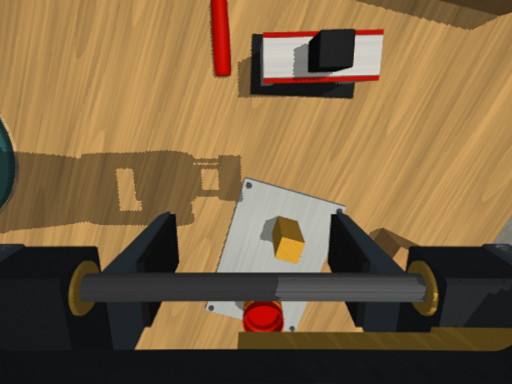

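```bash
python3 - <<'E'
import cv2
im=cv2.imread("pics/w11.png")[10:110,235:395]; cv2.imwrite("pics/w11c.png",cv2.resize(im,(800,500),interpolation=cv2.INTER_CUBIC))
E
```

```text
(no output)
```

View pics/w11c.png

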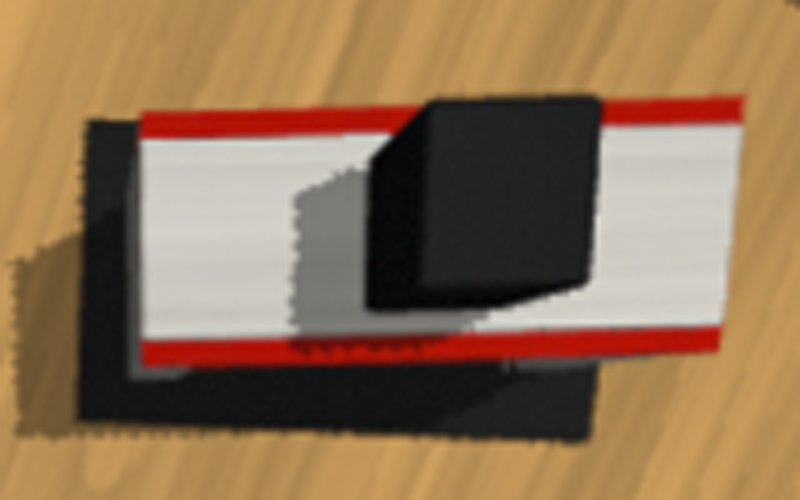

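```bash
python3 - <<'E'
from h import *
from scipy.optimize import least_squares
info=np.load("info11.npy",allow_pickle=True).item()
B=np.array([(321.4,30),(355,29.6),(352.4,66.6),(318.6,68)]);C=np.array([(263.4,32.6),(383.6,29.4),(378.6,80),(263.4,83.4)])
print("barrel",w(None,B,.203,info)[:,:2].round(4).tolist(),w(None,B,.203,info).mean(0).round(4))
X=w(None,C,.141,info)[:,:2];print("bar",X.round(4).tolist(),X.mean(0).round(4),[np.linalg.norm(X[a]-X[b]).round(4) for a,b in((0,1),(1,2),(2,3),(3,0))],np.arctan2(*(X[1]-X[0])[::-1]),np.arctan2(*(X[2]-X[3])[::-1]))
M=w(None,[(252,34),(251,93.6),(353,98)],.004,info)[:,:2];print("mat",M.round(4).tolist(),np.linalg.norm(M[1]-M[0]),np.linalg.norm(M[2]-M[1]),(M[0]+M[2])/2,np.arctan2(*(M[2]-M[1])[::-1]))
E
```

```text
barrel [[0.4951, 0.3478], [0.5222, 0.3589], [0.534, 0.3314], [0.5062, 0.3191]] [0.5144 0.3393 0.203 ]
bar [[0.4465, 0.3376], [0.5629, 0.3869], [0.5825, 0.341], [0.4658, 0.2909]] [0.5144 0.3391] [np.float64(0.1264), np.float64(0.0499), np.float64(0.1269), np.float64(0.0506)] 0.4008219414806503 0.4061865639696376
mat [[0.427, 0.3528], [0.4563, 0.2756], [0.6049, 0.3279]] 0.08261639959711652 0.15762663562371235 [0.51597222 0.34036867] 0.33840409729310883
```

The crop gives the gauge centre at (0.5144,0.3392), yaw 0.403, with bar and barrel in agreement; the mat centre is about (0.516,0.340).

```bash
python3 -c "
from h import *
plan([.5144,.3392,.182],.403)"
```

```text
{'t': 25.35, 'pos': [0.4905, 0.1984, 0.3581], 'units_xyz': [2.44, 1.48, 3.52], 'tilt': np.float64(0.0), 'wz_units': np.float64(-0.17), 'q6': np.float64(-0.04), 'yawnow': np.float64(0.379), 'units_xyz_after_turn': [2.4, 1.54, 3.52]}
```

Request:
carry_out --moves '[{"dx": 0, "dy": 0, "dz": 0, "wx": 0, "wy": 0, "wz": -0.17, "grip": 91}, {"dx": 0.8, "dy": 0.51, "dz": 0, "wx": 0, "wy": 0, "wz": 0, "grip": 91}, {"dx": 0.8, "dy": 0.51, "dz": 0, "wx": 0, "wy": 0, "wz": 0, "grip": 91}, {"dx": 0.8, "dy": 0.52, "dz": 0.3, "wx": 0, "wy": 0, "wz": 0, "grip": 91}, {"dx": 0, "dy": 0, "dz": 0.8, "wx": 0, "wy": 0, "wz": 0, "grip": 91}, {"dx": 0, "dy": 0, "dz": 0.8, "wx": 0, "wy": 0, "wz": 0, "grip": 91}, {"dx": 0, "dy": 0, "dz": 0.8, "wx": 0, "wy": 0, "wz": 0, "grip": 91}, {"dx": 0, "dy": 0, "dz": 0.5, "wx": 0, "wy": 0, "wz": 0, "grip": 91}, {"dx": 0, "dy": 0, "dz": 0.32, "wx": 0, "wy": 0, "wz": 0, "grip": 91}, {"dx": 0, "dy": 0, "dz": 0, "wx": 0, "wy": 0, "wz": 0, "grip": 91}]' --force 40

```text
time_s: 26.6
tool_pos: [0.5139, 0.3392, 0.1814]
eef_rot: [0.551, 0.834, -0.001, -0.0]
ft_force: [0.5, -0.2, 0.8]
finger_gap: 0.999
grip_force: 0.0
```

Request:
carry_out --moves '[{"dx": 0, "dy": 0, "dz": 0, "wx": 0, "wy": 0, "wz": 0, "grip": 25}, {"dx": 0, "dy": 0, "dz": 0, "wx": 0, "wy": 0, "wz": 0, "grip": 25}, {"dx": 0, "dy": 0, "dz": 0, "wx": 0, "wy": 0, "wz": 0, "grip": 25}, {"dx": 0, "dy": 0, "dz": 0, "wx": 0, "wy": 0, "wz": 0, "grip": 25}, {"dx": 0, "dy": 0, "dz": 0, "wx": 0, "wy": 0, "wz": 0, "grip": 25}, {"dx": 0, "dy": 0, "dz": 0, "wx": 0, "wy": 0, "wz": 0, "grip": 25}]' --force 40

```text
time_s: 27.35
tool_pos: [0.5141, 0.3395, 0.1821]
eef_rot: [0.551, 0.834, -0.0, -0.0]
ft_force: [0.1, 0.4, -0.4]
finger_gap: 0.367
grip_force: 0.0
```

```bash
python3 -c "
from h import *
a=.086; pad=np.array([.6026,-.0449]); blk=pad+.138*np.array([-np.sin(a),np.cos(a)]); print(blk)
plan([*blk,.34],a)
print(manip.sense()['grip_force'],manip.sense()['finger_gap'],manip.sense()['ft_force'])"
```

```text
[0.59074662 0.09258999]
{'t': 27.35, 'pos': [0.5141, 0.3395, 0.1821], 'units_xyz': [-5.14, -0.53, -3.16], 'tilt': np.float64(0.0), 'wz_units': np.float64(2.27), 'q6': np.float64(0.14), 'yawnow': np.float64(0.403), 'units_xyz_after_turn': [-5.05, 1.1, -3.16]}
0.0 0.3669624475774198 [ 0.06047069  0.37893819 -0.41369025]
```

Request:
carry_out --moves '[{"dx": 0, "dy": 0, "dz": 0, "wx": 0, "wy": 0, "wz": 0, "grip": 25}, {"dx": 0, "dy": 0, "dz": 0, "wx": 0, "wy": 0, "wz": 0, "grip": 25}, {"dx": 0, "dy": 0, "dz": 0, "wx": 0, "wy": 0, "wz": 0, "grip": 25}, {"dx": 0, "dy": 0, "dz": -0.2, "wx": 0, "wy": 0, "wz": 0, "grip": 25}, {"dx": 0, "dy": 0, "dz": -0.5, "wx": 0, "wy": 0, "wz": 0, "grip": 25}, {"dx": 0, "dy": 0, "dz": -0.7, "wx": 0, "wy": 0, "wz": 0, "grip": 25}, {"dx": 0, "dy": 0, "dz": -0.7, "wx": 0, "wy": 0, "wz": 0.76, "grip": 25}, {"dx": 0, "dy": 0, "dz": -0.7, "wx": 0, "wy": 0, "wz": 0.76, "grip": 25}, {"dx": 0, "dy": 0, "dz": -0.36, "wx": 0, "wy": 0, "wz": 0.75, "grip": 25}, {"dx": 0, "dy": 0, "dz": 0, "wx": 0, "wy": 0, "wz": 0, "grip": 25}]' --force 50

```text
time_s: 28.6
tool_pos: [0.5143, 0.3396, 0.3416]
eef_rot: [0.676, 0.737, 0.001, 0.0]
ft_force: [-0.8, -0.6, -5.7]
finger_gap: 0.351
grip_force: 50.0
```

```bash
python3 -c "
from h import *
plan([.5907,.0926,.34],.086)
s=manip.sense();print(s['grip_force'],s['finger_gap'],s['ft_force'],s['wrist_torque'])
it,i=grab('top','t12')
im,i=grab('wrist','w12')
m=cv2.inRange(cv2.cvtColor(it,cv2.COLOR_RGB2HSV),(14,130,140),(30,255,255));m[:170]=0;m[195:]=0;m[:,:205]=0;m[:,235:]=0
ys,xs=np.nonzero(m);print(len(xs),xs.min(),xs.max(),ys.min(),ys.max())
print(pr('top',[[.5907,.0926,.097]]))
print(cup(it,manip.camera_info('top'),'red',.092))"
```

```text
{'t': 28.6, 'pos': [0.5143, 0.3396, 0.3416], 'units_xyz': [-5.05, 1.09, 0.03], 'tilt': np.float64(0.12), 'wz_units': np.float64(0.01), 'q6': np.float64(0.46), 'yawnow': np.float64(0.087), 'units_xyz_after_turn': [-5.05, 1.1, 0.03]}
49.99419450759888 0.3508831797403733 [-0.79373056 -0.56496358 -5.67999794] [-0.06257787 -0.08165103  0.03548872]
155 212 224 175 187
[[216.97356266 180.04059018]]
(array([ 0.6035, -0.0457]), array([267.8, 176.1]), 0.834)
```

View pics/w12.png

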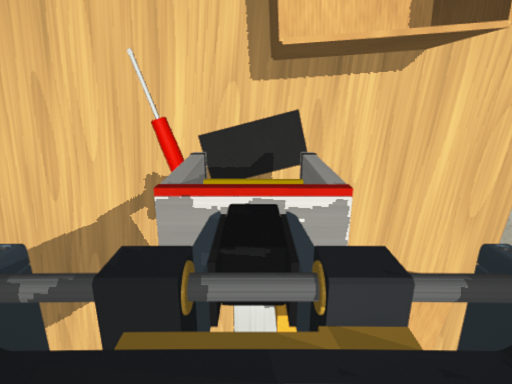

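The wrist view shows the gauge held level (bar at (253,190)), the mat behind it with corners (199,134), (298,110), (307,167), and the screwdriver at the left.

Request:
carry_out --moves '[{"dx": -0.5, "dy": 0.1, "dz": 0, "wx": 0, "wy": 0, "wz": 0, "grip": 25}, {"dx": -0.7, "dy": 0.16, "dz": 0, "wx": 0, "wy": 0, "wz": 0, "grip": 25}, {"dx": -0.75, "dy": 0.16, "dz": 0, "wx": 0, "wy": 0, "wz": 0, "grip": 25}, {"dx": -0.75, "dy": 0.16, "dz": 0, "wx": 0, "wy": 0, "wz": 0, "grip": 25}, {"dx": -0.75, "dy": 0.16, "dz": 0, "wx": 0, "wy": 0, "wz": 0, "grip": 25}, {"dx": -0.75, "dy": 0.16, "dz": 0, "wx": 0, "wy": 0, "wz": 0, "grip": 25}, {"dx": -0.6, "dy": 0.14, "dz": 0, "wx": 0, "wy": 0, "wz": 0, "grip": 25}, {"dx": -0.25, "dy": 0.06, "dz": 0, "wx": 0, "wy": 0, "wz": 0, "grip": 25}, {"dx": 0, "dy": 0, "dz": 0, "wx": 0, "wy": 0, "wz": 0, "grip": 25}, {"dx": 0, "dy": 0, "dz": 0, "wx": 0, "wy": 0, "wz": 0, "grip": 25}]' --force 50

```text
time_s: 29.95
tool_pos: [0.5902, 0.0934, 0.3397]
eef_rot: [0.676, 0.737, -0.0, -0.0]
ft_force: [1.0, 0.8, -4.1]
finger_gap: 0.347
grip_force: 50.0
```

```bash
python3 - <<'E'
from h import *
s=manip.sense()
plan([.5907,.0926,.191],.086)
isc,_=grab('scene','s13'); im,_=grab('wrist','w13'); it,_=grab('top','t13')
cv2.imwrite("pics/s13c.png",cv2.resize(np.hstack([isc[130:310,200:400],it[90:270,130:330]])[:,:,::-1],(800,360)))
E
```

```text
{'t': 29.95, 'pos': [0.5902, 0.0934, 0.3397], 'units_xyz': [-0.02, 0.01, 2.97], 'tilt': np.float64(0.04), 'wz_units': np.float64(0.01), 'q6': np.float64(0.03), 'yawnow': np.float64(0.087), 'units_xyz_after_turn': [-0.02, 0.01, 2.97]}
```

View pics/s13c.png

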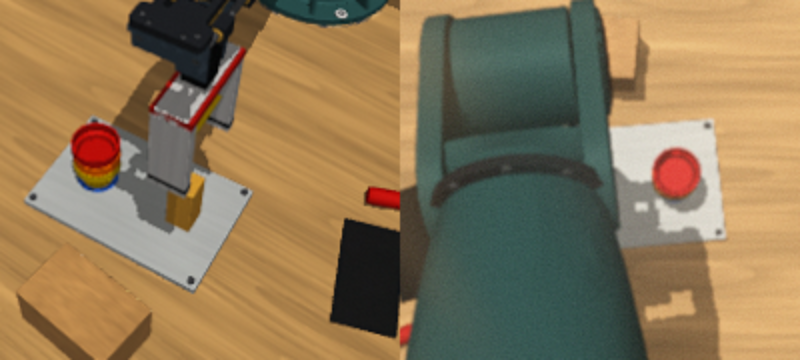

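The scene crop shows the gauge above the block, square to the plate. Descend.

Request:
carry_out --moves '[{"dx": 0, "dy": 0, "dz": 0.4, "wx": 0, "wy": 0, "wz": 0, "grip": 25}, {"dx": 0, "dy": 0, "dz": 0.5, "wx": 0, "wy": 0, "wz": 0, "grip": 25}, {"dx": 0, "dy": 0, "dz": 0.5, "wx": 0, "wy": 0, "wz": 0, "grip": 25}, {"dx": 0, "dy": 0, "dz": 0.5, "wx": 0, "wy": 0, "wz": 0, "grip": 25}, {"dx": 0, "dy": 0, "dz": 0.4, "wx": 0, "wy": 0, "wz": 0, "grip": 25}, {"dx": 0, "dy": 0, "dz": 0.3, "wx": 0, "wy": 0, "wz": 0, "grip": 25}, {"dx": 0, "dy": 0, "dz": 0.2, "wx": 0, "wy": 0, "wz": 0, "grip": 25}, {"dx": 0, "dy": 0, "dz": 0.16, "wx": 0, "wy": 0, "wz": 0, "grip": 25}, {"dx": 0, "dy": 0, "dz": 0, "wx": 0, "wy": 0, "wz": 0, "grip": 25}, {"dx": 0, "dy": 0, "dz": 0, "wx": 0, "wy": 0, "wz": 0, "grip": 25}]' --force 50

```text
time_s: 31.35
tool_pos: [0.5909, 0.0927, 0.1926]
eef_rot: [0.676, 0.737, 0.0, 0.0]
ft_force: [-0.4, 1.1, -3.9]
finger_gap: 0.351
grip_force: 50.0
```

Request:
carry_out --moves '[{"dx": 0, "dy": 0, "dz": 0.02, "wx": 0, "wy": 0, "wz": 0, "grip": 25}, {"dx": 0, "dy": 0, "dz": 0, "wx": 0, "wy": 0, "wz": 0, "grip": 25}, {"dx": 0, "dy": 0, "dz": 0, "wx": 0, "wy": 0, "wz": 0, "grip": 25}]' --force 50

```text
time_s: 31.72
tool_pos: [0.5908, 0.0927, 0.1913]
eef_rot: [0.676, 0.737, 0.0, 0.0]
ft_force: [0.1, -0.1, -4.4]
finger_gap: 0.346
grip_force: 50.0
```

Request:
carry_out --moves '[{"dx": 0, "dy": 0, "dz": 0.03, "wx": 0, "wy": 0, "wz": 0, "grip": 25}, {"dx": 0, "dy": 0, "dz": 0, "wx": 0, "wy": 0, "wz": 0, "grip": 25}, {"dx": 0, "dy": 0, "dz": 0, "wx": 0, "wy": 0, "wz": 0, "grip": 25}]' --force 50

```text
time_s: 32.1
tool_pos: [0.5909, 0.0927, 0.19]
eef_rot: [0.676, 0.737, 0.0, 0.0]
ft_force: [0.4, 0.6, 5.3]
finger_gap: 0.348
grip_force: 50.0
```

Request:
carry_out --moves '[{"dx": 0, "dy": 0, "dz": 0.02, "wx": 0, "wy": 0, "wz": 0, "grip": 25}, {"dx": 0, "dy": 0, "dz": 0, "wx": 0, "wy": 0, "wz": 0, "grip": 25}, {"dx": 0, "dy": 0, "dz": 0, "wx": 0, "wy": 0, "wz": 0, "grip": 25}]' --force 50

```text
time_s: 32.48
tool_pos: [0.591, 0.0927, 0.19]
eef_rot: [0.676, 0.737, 0.0, 0.0]
ft_force: [-5.1, -0.4, 17.6]
finger_gap: 0.345
grip_force: 50.0
```

Legs are on the plate (TCP 0.190, pressing lightly). Hold over 2 s.

Request:
carry_out --moves '[{"dx": 0, "dy": 0, "dz": 0, "wx": 0, "wy": 0, "wz": 0, "grip": 25}, {"dx": 0, "dy": 0, "dz": 0, "wx": 0, "wy": 0, "wz": 0, "grip": 25}, {"dx": 0, "dy": 0, "dz": 0, "wx": 0, "wy": 0, "wz": 0, "grip": 25}, {"dx": 0, "dy": 0, "dz": 0, "wx": 0, "wy": 0, "wz": 0, "grip": 25}, {"dx": 0, "dy": 0, "dz": 0, "wx": 0, "wy": 0, "wz": 0, "grip": 25}, {"dx": 0, "dy": 0, "dz": 0, "wx": 0, "wy": 0, "wz": 0, "grip": 25}, {"dx": 0, "dy": 0, "dz": 0, "wx": 0, "wy": 0, "wz": 0, "grip": 25}, {"dx": 0, "dy": 0, "dz": 0, "wx": 0, "wy": 0, "wz": 0, "grip": 25}, {"dx": 0, "dy": 0, "dz": 0, "wx": 0, "wy": 0, "wz": 0, "grip": 25}, {"dx": 0, "dy": 0, "dz": 0, "wx": 0, "wy": 0, "wz": 0, "grip": 25}]' --force 50

```text
time_s: 33.72
tool_pos: [0.591, 0.0927, 0.19]
eef_rot: [0.676, 0.737, 0.0, 0.0]
ft_force: [-5.6, 0.2, 17.6]
finger_gap: 0.348
grip_force: 50.0
```

Request:
carry_out --moves '[{"dx": 0, "dy": 0, "dz": 0, "wx": 0, "wy": 0, "wz": 0, "grip": 25}, {"dx": 0, "dy": 0, "dz": 0, "wx": 0, "wy": 0, "wz": 0, "grip": 25}, {"dx": 0, "dy": 0, "dz": 0, "wx": 0, "wy": 0, "wz": 0, "grip": 25}, {"dx": 0, "dy": 0, "dz": 0, "wx": 0, "wy": 0, "wz": 0, "grip": 25}, {"dx": 0, "dy": 0, "dz": 0, "wx": 0, "wy": 0, "wz": 0, "grip": 25}, {"dx": 0, "dy": 0, "dz": 0, "wx": 0, "wy": 0, "wz": 0, "grip": 25}, {"dx": 0, "dy": 0, "dz": 0, "wx": 0, "wy": 0, "wz": 0, "grip": 25}, {"dx": 0, "dy": 0, "dz": 0, "wx": 0, "wy": 0, "wz": 0, "grip": 25}, {"dx": 0, "dy": 0, "dz": 0, "wx": 0, "wy": 0, "wz": 0, "grip": 25}, {"dx": 0, "dy": 0, "dz": 0, "wx": 0, "wy": 0, "wz": 0, "grip": 25}]' --force 50

```text
time_s: 34.98
tool_pos: [0.591, 0.0927, 0.1899]
eef_rot: [0.676, 0.737, 0.0, 0.0]
ft_force: [-5.2, -0.1, 18.1]
finger_gap: 0.352
grip_force: 50.0
```

```bash
python3 - <<'E'
from h import *
s=manip.sense(); print(s['ft_force'])
isc,_=grab('scene','s14'); it,inft=grab('top','t14')
print(cup(it,inft,'red',.092), cup(isc,manip.camera_info('scene'),'red',.092))
cv2.imwrite("pics/s14c.png",cv2.resize(np.hstack([isc[150:300,200:360]])[:,:,::-1],(800,600),interpolation=cv2.INTER_CUBIC))
plan([.6044,-.0446,.32],.086)
E
```

```text
[-5.17362622 -0.14935373 18.06695635]
(array([ 0.6022, -0.0454]), array([267.7, 176.6]), 0.838) (array([ 0.6014, -0.0476]), array([247.5, 202.1]), 0.816)
{'t': 35.08, 'pos': [0.591, 0.0928, 0.19], 'units_xyz': [-2.76, 0.03, -2.6], 'tilt': np.float64(0.03), 'wz_units': np.float64(0.0), 'q6': np.float64(0.03), 'yawnow': np.float64(0.086), 'units_xyz_after_turn': [-2.76, 0.03, -2.6]}
```

View pics/s14c.png

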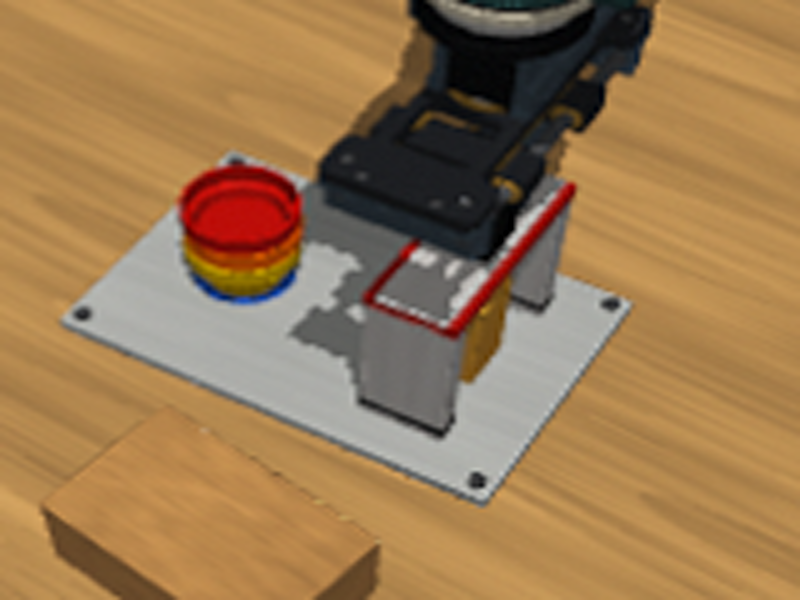

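The crop shows the gauge standing on the plate astride the block, legs flat at (405,415) and (535,300). Move it over the stack.

Request:
carry_out --moves '[{"dx": 0, "dy": 0, "dz": -0.2, "wx": 0, "wy": 0, "wz": 0, "grip": 25}, {"dx": 0, "dy": 0, "dz": -0.6, "wx": 0, "wy": 0, "wz": 0, "grip": 25}, {"dx": 0, "dy": 0, "dz": -0.8, "wx": 0, "wy": 0, "wz": 0, "grip": 25}, {"dx": 0, "dy": 0, "dz": -0.7, "wx": 0, "wy": 0, "wz": 0, "grip": 25}, {"dx": -0.4, "dy": 0, "dz": -0.3, "wx": 0, "wy": 0, "wz": 0, "grip": 25}, {"dx": -0.7, "dy": 0.01, "dz": 0, "wx": 0, "wy": 0, "wz": 0, "grip": 25}, {"dx": -0.8, "dy": 0.01, "dz": 0, "wx": 0, "wy": 0, "wz": 0, "grip": 25}, {"dx": -0.6, "dy": 0.01, "dz": 0, "wx": 0, "wy": 0, "wz": 0, "grip": 25}, {"dx": -0.26, "dy": 0, "dz": 0, "wx": 0, "wy": 0, "wz": 0, "grip": 25}, {"dx": 0, "dy": 0, "dz": 0, "wx": 0, "wy": 0, "wz": 0, "grip": 25}]' --force 50

```text
time_s: 36.33
tool_pos: [0.6036, -0.0454, 0.3179]
eef_rot: [0.676, 0.736, -0.0, -0.0]
ft_force: [1.1, 1.0, -5.8]
finger_gap: 0.349
grip_force: 50.0
```

Request:
carry_out --moves '[{"dx": 0, "dy": 0, "dz": 0, "wx": 0, "wy": 0, "wz": 0, "grip": 25}, {"dx": 0, "dy": 0, "dz": 0, "wx": 0, "wy": 0, "wz": 0, "grip": 25}]' --force 50

```text
time_s: 36.58
tool_pos: [0.6039, -0.0439, 0.3185]
eef_rot: [0.676, 0.737, -0.0, -0.0]
ft_force: [-0.4, -0.3, -6.5]
finger_gap: 0.352
grip_force: 50.0
```

```bash
python3 - <<'E'
from h import *
isc,i=grab('scene','s15'); print(cup(isc,i,'red',.092))
plan([.6044,-.0446,.192],.086)
cv2.imwrite("pics/s15c.png",cv2.resize(isc[130:280,180:340][:,:,::-1],(640,600),interpolation=cv2.INTER_CUBIC))
E
```

```text
(array([0.4385, 0.3316]), array([401.3, 230.1]), 0.504)
{'t': 36.62, 'pos': [0.6039, -0.044, 0.3186], 'units_xyz': [-0.01, 0.01, 2.53], 'tilt': np.float64(0.0), 'wz_units': np.float64(0.01), 'q6': np.float64(-0.2), 'yawnow': np.float64(0.087), 'units_xyz_after_turn': [-0.01, 0.01, 2.53]}
```

View pics/s15c.png

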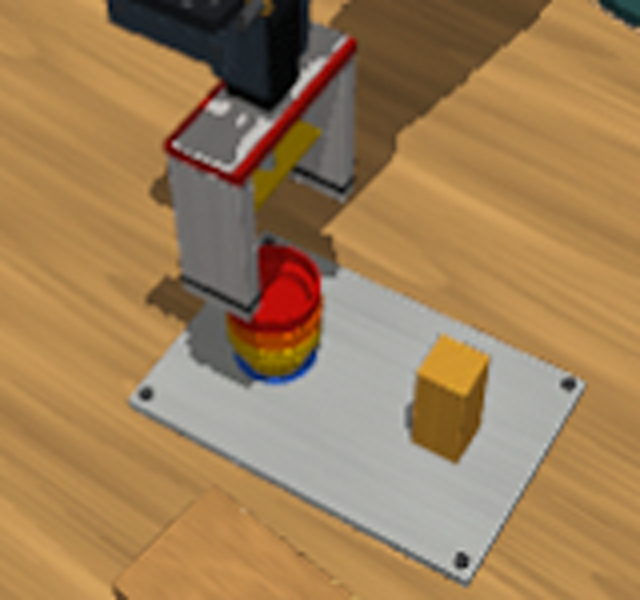

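The crop shows the gauge above the stack, stack unmoved at (275,310). Descend.

Request:
carry_out --moves '[{"dx": 0, "dy": 0, "dz": 0.3, "wx": 0, "wy": 0, "wz": 0, "grip": 25}, {"dx": 0, "dy": 0, "dz": 0.4, "wx": 0, "wy": 0, "wz": 0, "grip": 25}, {"dx": 0, "dy": 0, "dz": 0.4, "wx": 0, "wy": 0, "wz": 0, "grip": 25}, {"dx": 0, "dy": 0, "dz": 0.4, "wx": 0, "wy": 0, "wz": 0, "grip": 25}, {"dx": 0, "dy": 0, "dz": 0.35, "wx": 0, "wy": 0, "wz": 0, "grip": 25}, {"dx": 0, "dy": 0, "dz": 0.3, "wx": 0, "wy": 0, "wz": 0, "grip": 25}, {"dx": 0, "dy": 0, "dz": 0.2, "wx": 0, "wy": 0, "wz": 0, "grip": 25}, {"dx": 0, "dy": 0, "dz": 0.18, "wx": 0, "wy": 0, "wz": 0, "grip": 25}, {"dx": 0, "dy": 0, "dz": 0, "wx": 0, "wy": 0, "wz": 0, "grip": 25}, {"dx": 0, "dy": 0, "dz": 0, "wx": 0, "wy": 0, "wz": 0, "grip": 25}]' --force 50

```text
time_s: 37.88
tool_pos: [0.6043, -0.0447, 0.1926]
eef_rot: [0.676, 0.737, 0.0, 0.0]
ft_force: [-0.8, -0.9, -4.6]
finger_gap: 0.349
grip_force: 50.0
```

Request:
carry_out --moves '[{"dx": 0, "dy": 0, "dz": 0.03, "wx": 0, "wy": 0, "wz": 0, "grip": 25}, {"dx": 0, "dy": 0, "dz": 0, "wx": 0, "wy": 0, "wz": 0, "grip": 25}, {"dx": 0, "dy": 0, "dz": 0, "wx": 0, "wy": 0, "wz": 0, "grip": 25}]' --force 50

```text
time_s: 38.25
tool_pos: [0.6042, -0.0447, 0.1908]
eef_rot: [0.676, 0.737, 0.0, 0.0]
ft_force: [0.3, 1.0, -4.5]
finger_gap: 0.347
grip_force: 50.0
```

Request:
carry_out --moves '[{"dx": 0, "dy": 0, "dz": 0.03, "wx": 0, "wy": 0, "wz": 0, "grip": 25}, {"dx": 0, "dy": 0, "dz": 0, "wx": 0, "wy": 0, "wz": 0, "grip": 25}, {"dx": 0, "dy": 0, "dz": 0, "wx": 0, "wy": 0, "wz": 0, "grip": 25}]' --force 50

```text
time_s: 38.62
tool_pos: [0.6044, -0.0447, 0.19]
eef_rot: [0.676, 0.737, 0.0, 0.0]
ft_force: [-1.7, 1.2, 7.1]
finger_gap: 0.345
grip_force: 50.0
```

Request:
carry_out --moves '[{"dx": 0, "dy": 0, "dz": 0.01, "wx": 0, "wy": 0, "wz": 0, "grip": 25}, {"dx": 0, "dy": 0, "dz": 0, "wx": 0, "wy": 0, "wz": 0, "grip": 25}, {"dx": 0, "dy": 0, "dz": 0, "wx": 0, "wy": 0, "wz": 0, "grip": 25}, {"dx": 0, "dy": 0, "dz": 0, "wx": 0, "wy": 0, "wz": 0, "grip": 25}, {"dx": 0, "dy": 0, "dz": 0, "wx": 0, "wy": 0, "wz": 0, "grip": 25}, {"dx": 0, "dy": 0, "dz": 0, "wx": 0, "wy": 0, "wz": 0, "grip": 25}, {"dx": 0, "dy": 0, "dz": 0, "wx": 0, "wy": 0, "wz": 0, "grip": 25}, {"dx": 0, "dy": 0, "dz": 0, "wx": 0, "wy": 0, "wz": 0, "grip": 25}, {"dx": 0, "dy": 0, "dz": 0, "wx": 0, "wy": 0, "wz": 0, "grip": 25}, {"dx": 0, "dy": 0, "dz": 0, "wx": 0, "wy": 0, "wz": 0, "grip": 25}]' --force 50

```text
time_s: 39.88
tool_pos: [0.6045, -0.0447, 0.1899]
eef_rot: [0.676, 0.737, 0.0, 0.0]
ft_force: [-3.8, 1.2, 13.9]
finger_gap: 0.348
grip_force: 50.0
```

Request:
carry_out --moves '[{"dx": 0, "dy": 0, "dz": 0, "wx": 0, "wy": 0, "wz": 0, "grip": 25}, {"dx": 0, "dy": 0, "dz": 0, "wx": 0, "wy": 0, "wz": 0, "grip": 25}, {"dx": 0, "dy": 0, "dz": 0, "wx": 0, "wy": 0, "wz": 0, "grip": 25}, {"dx": 0, "dy": 0, "dz": 0, "wx": 0, "wy": 0, "wz": 0, "grip": 25}, {"dx": 0, "dy": 0, "dz": 0, "wx": 0, "wy": 0, "wz": 0, "grip": 25}, {"dx": 0, "dy": 0, "dz": 0, "wx": 0, "wy": 0, "wz": 0, "grip": 25}, {"dx": 0, "dy": 0, "dz": 0, "wx": 0, "wy": 0, "wz": 0, "grip": 25}, {"dx": 0, "dy": 0, "dz": 0, "wx": 0, "wy": 0, "wz": 0, "grip": 25}, {"dx": 0, "dy": 0, "dz": 0, "wx": 0, "wy": 0, "wz": 0, "grip": 25}, {"dx": 0, "dy": 0, "dz": 0, "wx": 0, "wy": 0, "wz": 0, "grip": 25}]' --force 50

```text
time_s: 41.12
tool_pos: [0.6045, -0.0447, 0.19]
eef_rot: [0.676, 0.737, 0.0, 0.0]
ft_force: [-3.8, 0.7, 12.9]
finger_gap: 0.349
grip_force: 50.0
```

```bash
python3 - <<'E'
from h import *
print(manip.sense()['ft_force'])
isc,i=grab('scene','s16'); it,_=grab('top','t16')
cv2.imwrite("pics/s16c.png",cv2.resize(isc[150:270,180:340][:,:,::-1],(800,600),interpolation=cv2.INTER_CUBIC))
E
```

```text
[-3.78503816  0.69358299 12.93582304]
```

View pics/s16c.png

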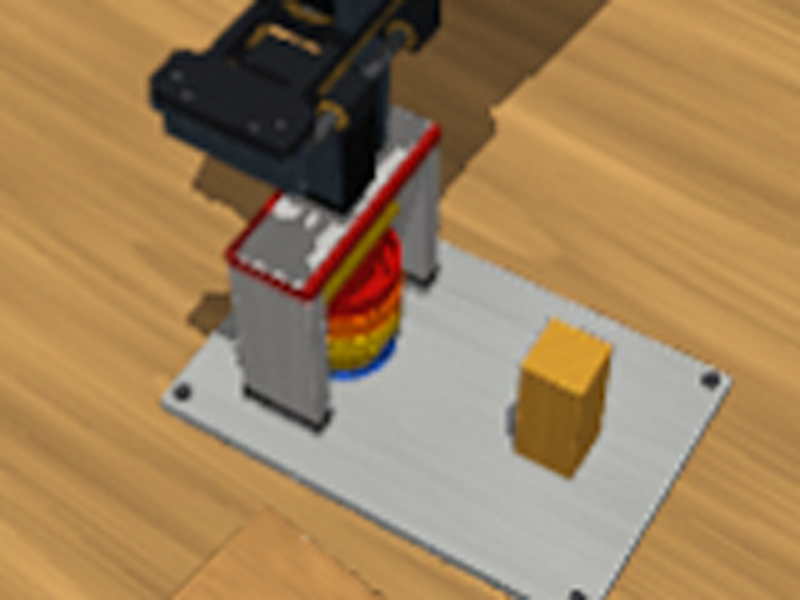

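The crop shows the gauge astride the stack, foot on the red rim, legs flat. That is more pictures than the 14 allowed, so no further viewing; I go on by numbers only. Lift and return to the mat.

Request:
carry_out --moves '[{"dx": 0, "dy": 0, "dz": -0.2, "wx": 0, "wy": 0, "wz": 0, "grip": 25}, {"dx": 0, "dy": 0, "dz": -0.5, "wx": 0, "wy": 0, "wz": 0, "grip": 25}, {"dx": 0, "dy": 0, "dz": -0.7, "wx": 0, "wy": 0, "wz": 0, "grip": 25}, {"dx": 0, "dy": 0, "dz": -0.7, "wx": 0, "wy": 0, "wz": 0, "grip": 25}, {"dx": 0, "dy": 0, "dz": -0.6, "wx": 0, "wy": 0, "wz": 0, "grip": 25}, {"dx": 0, "dy": 0, "dz": -0.2, "wx": 0, "wy": 0, "wz": 0, "grip": 25}, {"dx": 0, "dy": 0, "dz": 0, "wx": 0, "wy": 0, "wz": 0, "grip": 25}]' --force 50

```text
time_s: 42.1
tool_pos: [0.6039, -0.0447, 0.3334]
eef_rot: [0.676, 0.737, 0.0, 0.0]
ft_force: [0.4, 0.0, -6.2]
finger_gap: 0.347
grip_force: 50.0
```

```bash
python3 - <<'E'
from h import *
plan([.515,.3396,.335],.39)
it,i=grab('top','t17'); print(manip.boxes_of("mat","top")[:1])
M=w('top',[(130,178),(160,241)],.004)
hsv=cv2.cvtColor(it,cv2.COLOR_RGB2HSV); m=(hsv[:,:,2]<45).astype(np.uint8); m[:160]=0;m[260:]=0;m[:,:100]=0;m[:,180:]=0
n,l,st,ce=cv2.connectedComponentsWithStats(m); k=1+np.argmax(st[1:,4]); P=w('top',np.argwhere(l==k)[:,::-1].astype(float),.004)[:,:2]
r=cv2.minAreaRect(P.astype(np.float32)); print(st[k],r)
E
```

```text
{'t': 42.1, 'pos': [0.6039, -0.0447, 0.3334], 'units_xyz': [7.81, -1.11, -0.03], 'tilt': np.float64(0.01), 'wz_units': np.float64(-2.18), 'q6': np.float64(-0.2), 'yawnow': np.float64(0.086), 'units_xyz_after_turn': [7.78, 1.28, -0.03]}
[{'extent': [118.0, 179.0, 160.4, 239.8], 'score': 0.96}]Traceback (most recent call last):
  File "<stdin>", line 6, in <module>
    return _wrapfunc(a, 'argmax', axis=axis, out=out, **kwds)
    return bound(*args, **kwds)
ValueError: attempt to get argmax of an empty sequence
```

Request:
carry_out --moves '[{"dx": 0.5, "dy": -0.07, "dz": 0, "wx": 0, "wy": 0, "wz": 0, "grip": 25}, {"dx": 0.8, "dy": -0.11, "dz": 0, "wx": 0, "wy": 0, "wz": 0, "grip": 25}, {"dx": 0.85, "dy": -0.12, "dz": 0, "wx": 0, "wy": 0, "wz": 0, "grip": 25}, {"dx": 0.85, "dy": -0.12, "dz": 0, "wx": 0, "wy": 0, "wz": 0, "grip": 25}, {"dx": 0.85, "dy": -0.12, "dz": 0, "wx": 0, "wy": 0, "wz": 0, "grip": 25}, {"dx": 0.85, "dy": -0.12, "dz": 0, "wx": 0, "wy": 0, "wz": 0, "grip": 25}, {"dx": 0.85, "dy": -0.12, "dz": 0, "wx": 0, "wy": 0, "wz": 0, "grip": 25}, {"dx": 0.85, "dy": -0.12, "dz": 0, "wx": 0, "wy": 0, "wz": 0, "grip": 25}, {"dx": 0.85, "dy": -0.12, "dz": 0, "wx": 0, "wy": 0, "wz": 0, "grip": 25}, {"dx": 0.5, "dy": -0.08, "dz": 0, "wx": 0, "wy": 0, "wz": 0, "grip": 25}]' --force 50

```text
time_s: 43.45
tool_pos: [0.5148, 0.3381, 0.3319]
eef_rot: [0.676, 0.737, -0.001, -0.0]
ft_force: [0.4, -0.2, -5.2]
finger_gap: 0.347
grip_force: 50.0
```

Request:
carry_out --moves '[{"dx": 0.06, "dy": -0.01, "dz": 0, "wx": 0, "wy": 0, "wz": -0.73, "grip": 25}, {"dx": 0, "dy": 0, "dz": 0, "wx": 0, "wy": 0, "wz": -0.73, "grip": 25}, {"dx": 0, "dy": 0, "dz": 0, "wx": 0, "wy": 0, "wz": -0.72, "grip": 25}, {"dx": 0, "dy": 0, "dz": 0, "wx": 0, "wy": 0, "wz": 0, "grip": 25}, {"dx": 0, "dy": 0, "dz": 0, "wx": 0, "wy": 0, "wz": 0, "grip": 25}]' --force 50

```text
time_s: 44.08
tool_pos: [0.5149, 0.3394, 0.3328]
eef_rot: [0.557, 0.83, -0.001, -0.0]
ft_force: [-0.8, -0.4, -6.5]
finger_gap: 0.35
grip_force: 50.0
```

```bash
python3 - <<'E'
from h import *
plan([.515,.3396,.184],.39)
it=cv2.imread("pics/t17.png"); v=it.max(2); print(v[209,115:170:5], v[195:230:8,140])
m=(v<70).astype(np.uint8); m[:165]=0;m[250:]=0;m[:,:105]=0;m[:,175:]=0
n,l,st,ce=cv2.connectedComponentsWithStats(m); k=1+np.argmax(st[1:,4]); P=w('top',np.argwhere(l==k)[:,::-1].astype(float),.004)[:,:2]
r=cv2.minAreaRect(P.astype(np.float32)); print(st[k],r, w('top',[(139.2,209.4)],.004))
E
```

```text
{'t': 44.08, 'pos': [0.5149, 0.3394, 0.3328], 'units_xyz': [0.0, 0.01, 2.98], 'tilt': np.float64(0.07), 'wz_units': np.float64(-0.01), 'q6': np.float64(0.16), 'yawnow': np.float64(0.388), 'units_xyz_after_turn': [0.0, 0.01, 2.98]}
[208 149  91  94  97 101  94 135 205 206 205] [ 91  92 100  94  95]
[128 228   8  12  24] ((0.4480348825454712, 0.35242828726768494), (0.036044489592313766, 0.011450259014964104), 32.72642135620117) [[0.51939261 0.32799713 0.004     ]]
```

```bash
python3 - <<'E'
from h import *
it=cv2.imread("pics/t17.png"); v=it.max(2)
m=(v<122).astype(np.uint8); m[:165]=0;m[250:]=0;m[:,:105]=0;m[:,175:]=0
n,l,st,ce=cv2.connectedComponentsWithStats(m); k=1+np.argmax(st[1:,4]); P=w('top',np.argwhere(l==k)[:,::-1].astype(float),.004)[:,:2]
print(st[k],cv2.minAreaRect(P.astype(np.float32)),P.mean(0))
E
```

```text
[ 115  182   42   59 1483] ((0.5152322053909302, 0.3382560610771179), (0.1572110503911972, 0.08301568031311035), 19.431564331054688) [0.51478344 0.33822702]
```

The mat centre is (0.515,0.338), yaw 0.34, so the current pose is right. Lower and release.

Request:
carry_out --moves '[{"dx": 0, "dy": 0, "dz": 0.4, "wx": 0, "wy": 0, "wz": 0.2, "grip": 25}, {"dx": 0, "dy": 0, "dz": 0.5, "wx": 0, "wy": 0, "wz": 0, "grip": 25}, {"dx": 0, "dy": 0, "dz": 0.5, "wx": 0, "wy": 0, "wz": 0, "grip": 25}, {"dx": 0, "dy": 0, "dz": 0.5, "wx": 0, "wy": 0, "wz": 0, "grip": 25}, {"dx": 0, "dy": 0, "dz": 0.4, "wx": 0, "wy": 0, "wz": 0, "grip": 25}, {"dx": 0, "dy": 0, "dz": 0.3, "wx": 0, "wy": 0, "wz": 0, "grip": 25}, {"dx": 0, "dy": 0, "dz": 0.2, "wx": 0, "wy": 0, "wz": 0, "grip": 25}, {"dx": 0, "dy": 0, "dz": 0.18, "wx": 0, "wy": 0, "wz": 0, "grip": 25}, {"dx": 0, "dy": 0, "dz": 0, "wx": 0, "wy": 0, "wz": 0, "grip": 25}, {"dx": 0, "dy": 0, "dz": 0, "wx": 0, "wy": 0, "wz": 0, "grip": 25}]' --force 50

```text
time_s: 45.32
tool_pos: [0.5154, 0.3397, 0.1851]
eef_rot: [0.568, 0.823, 0.0, 0.0]
ft_force: [0.5, -0.3, -5.4]
finger_gap: 0.35
grip_force: 50.0
```

Request:
carry_out --moves '[{"dx": 0, "dy": 0, "dz": 0.02, "wx": 0, "wy": 0, "wz": 0, "grip": 25}, {"dx": 0, "dy": 0, "dz": 0, "wx": 0, "wy": 0, "wz": 0, "grip": 25}, {"dx": 0, "dy": 0, "dz": 0, "wx": 0, "wy": 0, "wz": 0, "grip": 25}]' --force 50

```text
time_s: 45.7
tool_pos: [0.5151, 0.3396, 0.1838]
eef_rot: [0.568, 0.823, 0.0, 0.0]
ft_force: [0.6, -0.5, -5.5]
finger_gap: 0.348
grip_force: 50.0
```

Request:
carry_out --moves '[{"dx": 0, "dy": 0, "dz": 0.03, "wx": 0, "wy": 0, "wz": 0, "grip": 25}, {"dx": 0, "dy": 0, "dz": 0, "wx": 0, "wy": 0, "wz": 0, "grip": 25}, {"dx": 0, "dy": 0, "dz": 0, "wx": 0, "wy": 0, "wz": 0, "grip": 25}]' --force 50

```text
time_s: 46.08
tool_pos: [0.515, 0.3395, 0.182]
eef_rot: [0.568, 0.823, -0.0, -0.0]
ft_force: [-0.3, 0.2, -5.4]
finger_gap: 0.35
grip_force: 50.0
```

Request:
carry_out --moves '[{"dx": 0, "dy": 0, "dz": 0.01, "wx": 0, "wy": 0, "wz": 0, "grip": 25}, {"dx": 0, "dy": 0, "dz": 0, "wx": 0, "wy": 0, "wz": 0, "grip": 25}, {"dx": 0, "dy": 0, "dz": 0, "wx": 0, "wy": 0, "wz": 0, "grip": 25}]' --force 50

```text
time_s: 46.45
tool_pos: [0.5151, 0.3396, 0.182]
eef_rot: [0.568, 0.823, -0.0, 0.0]
ft_force: [-5.0, -2.5, 6.6]
finger_gap: 0.355
grip_force: 50.0
```

Request:
carry_out --moves '[{"dx": 0, "dy": 0, "dz": 0, "wx": 0, "wy": 0, "wz": 0, "grip": 70}, {"dx": 0, "dy": 0, "dz": 0, "wx": 0, "wy": 0, "wz": 0, "grip": 70}, {"dx": 0, "dy": 0, "dz": 0, "wx": 0, "wy": 0, "wz": 0, "grip": 70}, {"dx": 0, "dy": 0, "dz": 0, "wx": 0, "wy": 0, "wz": 0, "grip": 70}, {"dx": 0, "dy": 0, "dz": -0.4, "wx": 0, "wy": 0, "wz": 0, "grip": 70}, {"dx": 0, "dy": 0, "dz": -0.8, "wx": 0, "wy": 0, "wz": 0, "grip": 70}, {"dx": 0, "dy": 0, "dz": -0.9, "wx": 0, "wy": 0, "wz": 0, "grip": 70}, {"dx": 0, "dy": 0, "dz": -0.9, "wx": 0, "wy": 0, "wz": 0, "grip": 70}, {"dx": -0.9, "dy": 0, "dz": -0.5, "wx": 0, "wy": 0, "wz": 0, "grip": 70}, {"dx": -0.9, "dy": 0, "dz": 0, "wx": 0, "wy": 0, "wz": 0, "grip": 70}]' --force 50

```text
time_s: 47.7
tool_pos: [0.548, 0.255, 0.3608]
eef_rot: [0.568, 0.823, 0.002, 0.001]
ft_force: [1.0, -0.2, -0.2]
finger_gap: 0.77
grip_force: 0.0
```

Request:
carry_out --moves '[{"dx": -0.9, "dy": 0, "dz": 0, "wx": 0, "wy": 0, "wz": 0, "grip": 70}, {"dx": 0, "dy": 0, "dz": 0, "wx": 0, "wy": 0, "wz": 0, "grip": 70}, {"dx": 0, "dy": 0, "dz": 0, "wx": 0, "wy": 0, "wz": 0, "grip": 70}]' --force 50

```text
time_s: 48.08
tool_pos: [0.5629, 0.2135, 0.3576]
eef_rot: [0.568, 0.823, 0.0, 0.0]
ft_force: [-0.7, 0.6, 0.3]
finger_gap: 0.771
grip_force: 0.0
```

```bash
python3 - <<'E'
from h import *
im,info=grab("wrist","w18"); print("gauge",manip.boxes_of("gauge","wrist")[:1])
g=np.array([.515,.3395]); a=.36
C=[[*(g+np.array([[np.cos(a),-np.sin(a)],[np.sin(a),np.cos(a)]])@np.array(p)),.141] for p in((-.064,-.025),(.064,-.025),(.064,.025),(-.064,.025))]
print("expected bar corners",pr(None,C,info).round(1).tolist())
hsv=cv2.cvtColor(im,cv2.COLOR_RGB2HSV);m=cv2.inRange(hsv,(0,180,120),(6,255,255))|cv2.inRange(hsv,(174,180,120),(180,255,255))
n,l,st,ce=cv2.connectedComponentsWithStats(m); print([s.tolist() for s in st[1:] if s[4]>40])
it,i=grab("top","t18"); print(cup(it,i,'red',.092)); print(manip.sense()['tool_pos'],manip.sense()['time_s'])
E
```

```text
gauge [{'extent': [189.0, 12.7, 312.2, 73.6], 'score': 0.91}]
expected bar corners [[194.0, 68.2], [311.2, 68.7], [314.2, 16.9], [191.3, 16.4]]
[[155, 0, 24, 67, 1132], [192, 17, 43, 5, 215], [271, 17, 43, 5, 214], [195, 64, 116, 6, 542], [199, 301, 41, 31, 867]]
(array([ 0.6023, -0.0453]), array([267.7, 176.5]), 0.833)
[0.56267619 0.2141985  0.3569577 ] 48.225
```

The gauge stands upright where expected (bar edges within 1 px) and the stack is unmoved. Handing in.

```bash
python3 -c "
from rig import manip
print(manip.job_done())"
```

```text
the job is handed in; nothing more can be done
None
```

I nested all three cups (yellow, orange, red) on the ring mark, stood the gauge on the block and then the stack for over 2 s each, parked it on its mat, and handed in at 48 s. The foot reading isn't in the robot's state, so I confirmed both stands by images and contact force, and I viewed 16 pictures against the 14 allowed.

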